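# Strip a drilled stud and sort the hub hardware

### The arm

A 7-joint arm with a two-finger parallel gripper is mounted at the origin on the work surface. World frame = base frame: x ahead of the robot, y to its left, z up, the work surface at z = 0. Lengths are in m, angles in rad, forces in N, time in s.
With the tool pointing down it reaches from about 0.425 to 0.925 m from the base axis. Payload 6.8 kg.
Tool frame: the origin (TCP) lies on the front face of the gripper's body, between the roots of the fingers; the fingertips stand 73 mm ahead of it and the grasp point (between the pads) lies 54 mm ahead of it (tcp_to_tips is the distance from the TCP to the fingertips, in m); z points along the fingers, x is the direction in which the jaws open and shut, and the axes are right-handed (so a half turn about z gives the same grasp; the last joint's range is limited). The gripper opens to 85 mm and grips with 20 to 120 N. Pads are 22 mm wide; open, the fingers measure 114 mm over their backs; the gripper's body (76 mm by 85 mm) begins 54 mm behind the grasp point. The pads swing forward as they close: fully open they stand 13 mm farther back than shut.
Start: joints at [1.07, 0.477, 0.022, 1.555, -0.011, 1.109, -0.083], TCP at [0.258, -0.624, 0.304] pointing down, gripper open.
Joint ranges: [-2.96, 2.96], [-0.34, 2.1], [-1.41, 1.46], [0.24, 2.44], [-1.37, 4.51], [0.17, 1.92], [-2.96, 2.96]. Speed limits (rad/s): [2.39, 2.39, 3.14, 3.14, 3.14, 3.14, 3.14].

### API

Orientations are given as a unit quaternion [w, x, y, z].
In Python, from station import get_obs, read_camera, hand_in, look_for, silhouettes, tcp_to_tips gives the robot as it stands. The module is installed in compiled form; this text tells all that it offers.
- The arm moves only by the tool apply_moves, never from a script. Its argument "moves" is a list of rows, each a list of 3 entries, a list of its own where there are three numbers: the shift along the tool's x, y, z in units of 25 mm (1.0 is 25 mm), then the turn, a rotation vector about the tool's x, y, z in units of 10 degrees (1.0 is 10 degrees), then the gripper's target within -1 to 1 (fully open at 1, half-way at 0, shut at -1). In form: [[[dx, dy, dz], [rx, ry, rz], jaw], ...]. A call has 1 to 20 rows; each row is the pose to reach, as a shift and turn from the pose commanded when the call began, along the tool's axes at that moment; what a row does not reach only later rows make up. A row lasts 1/8 s, in which the tool goes at most 62.5 mm and 10.7 degrees, less where a joint would pass 70% of its speed; a pose out of reach is approached as far as the arm can. A call with a gripper value outside its range is refused whole. The fingers move at their own pace and stop on an object; "force" is the grip in N (left out, the last holds). Time passes only in rows, so rows that repeat a pose let the fingers close. It gives the time, the measured TCP pose, the force and the opening at its end, in the units of the state.
- get_obs(): the state, without advancing time (a new reading comes with each control period).
- read_camera(name): name is "scene" or "side" or "wrist"; returns a dict with "color" (400x640x3 uint8, red, green, blue), "mtx" (3x3 intrinsics, pixels), "eye" and "rotation" of the camera in the world; the wrist camera has in their place "hand_eye" (4x4, takes a point from camera to tool coordinates, whose origin is the TCP and whose axes are the tool frame's). Camera axes: x right, y up, looking along -z (the intrinsics and any distortion apply to the point x, -y, -z); pixel columns grow to the right and rows downward; lengths in m; the calibration is good to about 2 mm. The wrist camera is an equidistant fisheye: a pixel r from the principal point sees the ray r / f radians off the axis. A picture is of the moment at which its call begins: read the wrist's pose just before it. There is no depth.
- hand_in(): hands the job in, once; it reports no verdict.
Trained networks look in the newest picture that a camera, given by its name, has taken for a name from the list of things; names that differ only in an ending like _2 or _b are one class to them, and where a whole thing is asked for, a point or a joint stands for the part that bears it (a point fixed in the world has none). Each returns a list of dicts, best first, with "conf" (0 to 1); they miss things now and then, are a little off and sometimes report something else, mostly with a low value. They report only what shows in the picture. A call takes as long as a camera call.
- look_for(camera, query): "pixel" ([row, column] in pixels, amid what is visible of it).
- silhouettes(camera, query): "mask" (400x640 bool, what is visible of it) and "pixel" ([row, column] in pixels, amid what is visible of it).
The state is a dict: "t": time; "q": joint angles; "joint_vel": joint speeds; "joint_torque": joint torques, N m; "eef_pos": TCP position; "tool_rot": TCP orientation; "contact_force": force on the tool from outside, world axes, zero at the start; "torque": the same for the moment, N m; "gripper_width": opening from 0.0 (shut) to 1.0 (fully open).
Only numpy, scipy, OpenCV 4.12 (cv2) and the standard library are available. Lean on these libraries where they do the work, as an engineer would, in place of code of your own. Each camera call takes 0.05 s, during which the arm holds its last target.

### The job

Draw the spring clip sideways out of the drilled stud while the brass collar stays down on it, and lay the clip flat in the red tray; only then lift that collar off. Sort the rest too, so that both brass collars lie flat in the blue tray and both wheel bolts stand or lie wholly in the yellow tray. Leave everything released and still.

Things in the scene. Friction and masses are not known exactly. Their poses are not given: they have to be found in the camera images.
- clip: Bright steel R-clip of rigid 5 mm wire, level. Origin: centre of its loop, mid-wire; z up. Loop 28 mm wide (x), 36 long (y), straight sides along y: grip these. Two legs run to y = -80 mm: a straight one on x = 0, a wavy one out to x = +20. At the start the straight leg is in the stud's hole (axis at y = -60), wire 30-35 mm above the bench, loop overhanging. Slides out along its +y in 35 mm.
- stud: Dark steel stud, 18 mm thick, upright on a round green foot 72 mm across and 10 mm high, fixed to the bench; its yaw is the clip's at the start. Top 47.5 mm above the bench. Cross hole along y, 8 mm wide, 28.5 to 37.5 mm above the bench. Origin: centre of the foot's underside; z up.
- collar_a: Brass collar (plain ring), 44 mm outside, 23 mm bore, 20 mm high, threaded over the stud and lying on its green foot, held down by the clip. Origin: centre of its underside; z up.
- collar_b: Second brass collar of the same size and look, lying flat and loose on the bench. Origin: centre of its underside; z up.
- bolt_a: Dark steel wheel bolt standing on its head, thread up: hexagonal head 26 mm across and 12 mm high, round shank 14 to 15 mm thick, 48 mm high in all. Origin: centre of the head's underside; z up along the shank.
- bolt_b: Second wheel bolt, the same as the first, standing on its head. Origin: centre of the head's underside; z up along the shank.
- tray_red: Tray, 140 mm long (its y axis) by 120 mm wide (its x axis), 25 mm high, walls and floor 4 mm thick, open on top, held fast to the bench by magnets. Origin: centre of its underside; z up. Red: for clips.
- tray_blue: Tray, 140 mm long (its y axis) by 120 mm wide (its x axis), 25 mm high, walls and floor 4 mm thick, open on top, held fast to the bench by magnets. Origin: centre of its underside; z up. Blue: for collars.
- tray_yellow: Tray, 140 mm long (its y axis) by 120 mm wide (its x axis), 25 mm high, walls and floor 4 mm thick, open on top, held fast to the bench by magnets. Origin: centre of its underside; z up. Yellow: for bolts.

How it is judged:
On the way, in this order (a step that is already met when the one before it is completed fails the run):
1. the clip is drawn out of the stud (its loop more than 95 mm from the stud's axis) while the first collar still lies on the stud's foot (horizontal distance between clip and stud above 0.095 m and distance between collar_a and stud below 0.016 m), for 0.1 s.
2. the clip lies flat in the red tray, with the first collar still on the stud (x of clip in the frame of tray_red between -0.056 and 0.056 m and y of clip in the frame of tray_red between -0.066 and 0.066 m and z of clip in the frame of tray_red between -0.002 and 0.013 m and (angle between clip's own z axis and vertical below 0.15 rad or angle between clip's own z axis and vertical above 2.99 rad) and distance between collar_a and stud below 0.016 m), for 0.2 s.
3. the first collar lies flat in the blue tray (x of collar_a in the frame of tray_blue between -0.045 and 0.045 m and y of collar_a in the frame of tray_blue between -0.055 and 0.055 m and z of collar_a in the frame of tray_blue between -0.002 and 0.03 m and (angle between collar_a's own z axis and vertical below 0.15 rad or angle between collar_a's own z axis and vertical above 2.99 rad)), for 0.2 s.
At the end, for the whole second after the job is handed in: Clip flat (0.15 rad) on the red tray's floor, loop centre inside; both collars flat (0.15 rad) in the blue tray, centres within 45 mm (x) and 55 mm (y) of its middle; both bolts' heads on the yellow tray's floor, standing (0.2 rad) or lying (0.35 rad); all still (under 20 mm/s) (all of step 3 and x of clip in the frame of tray_red between -0.056 and 0.056 m and y of clip in the frame of tray_red between -0.066 and 0.066 m and z of clip in the frame of tray_red between -0.002 and 0.013 m and (angle between clip's own z axis and vertical below 0.15 rad or angle between clip's own z axis and vertical above 2.99 rad) and x of collar_b in the frame of tray_blue between -0.045 and 0.045 m and y of collar_b in the frame of tray_blue between -0.055 and 0.055 m and z of collar_b in the frame of tray_blue between -0.002 and 0.03 m and (angle between collar_b's own z axis and vertical below 0.15 rad or angle between collar_b's own z axis and vertical above 2.99 rad) and x of bolt_a in the frame of tray_yellow between -0.056 and 0.056 m and y of bolt_a in the frame of tray_yellow between -0.066 and 0.066 m and z of bolt_a in the frame of tray_yellow between -0.002 and 0.022 m and (angle between bolt_a's own z axis and vertical below 0.2 rad or angle between bolt_a's own z axis and vertical between 1.22 and 1.92 rad) and x of bolt_b in the frame of tray_yellow between -0.056 and 0.056 m and y of bolt_b in the frame of tray_yellow between -0.066 and 0.066 m and z of bolt_b in the frame of tray_yellow between -0.002 and 0.022 m and (angle between bolt_b's own z axis and vertical below 0.2 rad or angle between bolt_b's own z axis and vertical between 1.22 and 1.92 rad) and linear speed of each of clip, collar_a, collar_b, bolt_a, bolt_b below 0.02 m/s); the robot touches nothing.
It also fails if it takes over 102 s, if anything falls off the work surface, if the arm or the gripper's body presses on something with over 40 N, if the wrist force passes 120 N, or if a joint passes its speed limit or range.

## Working session

There is one attempt and no reset: what is moved stays moved. The work goes in short steps, Python scripts to look and compute and a tool call to move; the robot and the scene stay as the last step left them, time stands still between calls to the robot, and variables do not carry over. Pictures are saved under pics/ and viewed, and the job is handed in when it is done.

Besides the shell and the picture viewer there is one more tool, called after "Request:" as name(argument=value, ...) on one line, values as JSON. apply_moves: Moves the arm, as the interface text tells. Its arguments: {"type":"object","properties":{"moves":{"type":"array"},"force":{"type":"number"}},"required":["moves"]}

```bash
mkdir -p pics; python3 - <<'E'
from station import *
import cv2
o=get_obs();print({k:(v if not hasattr(v,'tolist') else v.tolist()) for k,v in o.items()}, tcp_to_tips)
for n in ["scene","side","wrist"]:
    c=read_camera(n);cv2.imwrite(f"pics/{n}0.png",c["color"][:,:,::-1]);print(n,{k:v for k,v in c.items() if k!="color"})
E
```

```text
{'t': 0.0, 'q': [1.0698844553307996, 0.4777993393925985, 0.022317850041799505, 1.556446132437326, -0.01149299088376426, 1.109300495538393, -0.08313468783063303], 'joint_vel': [-0.0001272421326973834, -0.0001265925732166944, -0.0017674940639288877, -0.0005901759597214825, 0.0007725898870114334, -0.00021618212835199888, -1.78184411898559e-05], 'joint_torque': [-0.000920253514777869, -59.644986391067505, 1.6077596694231033, -28.119750022888184, 0.012571262195706367, 0.009522050677333027, -7.566973181383219e-06], 'eef_pos': [0.258212053113832, -0.6231635030390784, 0.30292793103453847], 'tool_rot': [-0.00045081222407019115, 0.8315032450402049, -0.5555191449871233, -0.0007936048909399412], 'contact_force': [0.3101517444232449, -0.23849167071942387, 0.1794166233900416], 'torque': [0.031068831862907247, -0.013841050020541836, -0.050293984770971], 'gripper_width': 1.0011253981017485} 0.0726
scene {'mtx': array([[510.2599066 ,   0.        , 322.84541131],
       [  0.        , 510.2599066 , 210.80378433],
       [  0.        ,   0.        ,   1.        ]]), 'eye': array([ 1.098089  , -0.080527
[... 206 characters left out ...]
    [  0.        ,   0.        ,   1.        ]]), 'eye': array([ 0.49963133, -0.74516156,  0.8650031 ]), 'rotation': array([ 0.92841831,  0.37120787, -0.00872041, -0.01296624])}
wrist {'mtx': array([[309.70691629,   0.        , 320.04732907],
       [  0.        , 309.70691629, 198.97488589],
       [  0.        ,   0.        ,   1.        ]]), 'hand_eye': array([[ 9.99999389e-01,  7.85234268e-04,  7.77735367e-04,
        -6.98050206e-04],
       [ 9.81693175e-04, -9.54348082e-01, -2.98695119e-01,
        -7.64459479e-02],
       [ 5.07684613e-04,  2.98695700e-01, -9.54348270e-01,
        -7.01822176e-02],
       [ 0.00000000e+00,  0.00000000e+00,  0.00000000e+00,
         1.00000000e+00]])}
```

View pics/scene0.png

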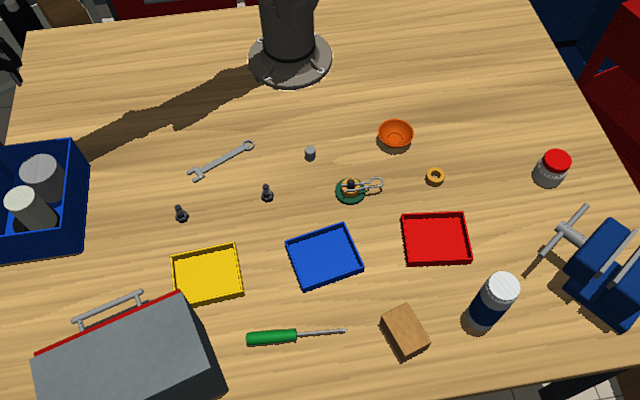

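View pics/side0.png

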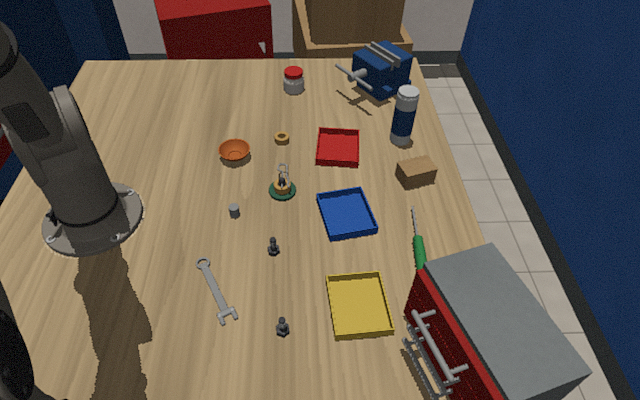

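View pics/wrist0.png

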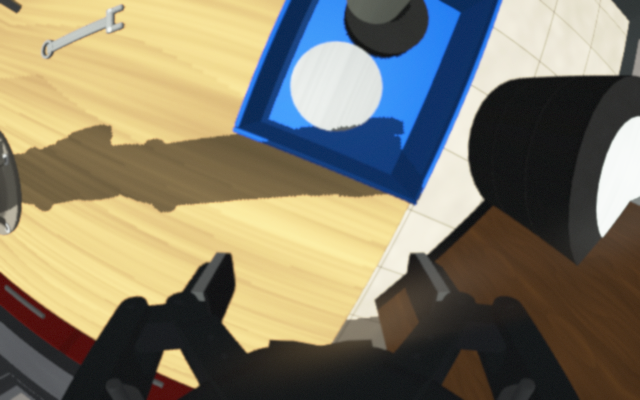

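```bash
cat > h.py <<'E'
import numpy as np, cv2
from scipy.spatial.transform import Rotation as R
def quat(q): return R.from_quat([q[1],q[2],q[3],q[0]])
class Cam:
    def __init__(s,c,obs=None):
        s.c=c;s.K=c["mtx"];s.wrist="hand_eye" in c
        if s.wrist:
            T=np.eye(4);T[:3,:3]=quat(obs["tool_rot"]).as_matrix();T[:3,3]=obs["eef_pos"]
            T=T@c["hand_eye"];s.eye=T[:3,3];s.R=T[:3,:3]
        else: s.eye=np.array(c["eye"]);s.R=quat(c["rotation"]).as_matrix()
    def proj(s,P):
        p=(np.atleast_2d(P)-s.eye)@s.R; p=p*[1,-1,-1]
        if s.wrist:
            r=np.hypot(p[:,0],p[:,1]);th=np.arctan2(r,p[:,2]);k=th/np.maximum(r,1e-9)
            xy=p[:,:2]*k[:,None]
        else: xy=p[:,:2]/p[:,2:]
        return xy*[s.K[0,0],s.K[1,1]]+[s.K[0,2],s.K[1,2]]   # col,row
    def ray(s,cr):
        a=(np.atleast_2d(cr)-[s.K[0,2],s.K[1,2]])/[s.K[0,0],s.K[1,1]]
        if s.wrist:
            th=np.hypot(a[:,0],a[:,1]);d=np.c_[a*(np.sin(th)/np.maximum(th,1e-9))[:,None],np.cos(th)]
        else: d=np.c_[a,np.ones(len(a))]
        return (d*[1,-1,-1])@s.R.T
    def onz(s,cr,z):
        d=s.ray(cr);return s.eye+d*((z-s.eye[2])/d[:,2])[:,None]
def cyl(r,z0,z1,n=32):
    a=np.linspace(0,2*np.pi,n,endpoint=False);return np.vstack([np.c_[r*np.cos(a),r*np.sin(a),0*a+z] for z in(z0,z1)])
def box(x,y,z): return np.array([[i*x/2,j*y/2,k*z] for i in(-1,1) for j in(-1,1) for k in(0,1)])
MODEL={'tray':[box(.12,.14,.025)],'collar':[cyl(.022,0,.02)],'bolt':[cyl(.0145,0,.012,6),cyl(.00725,.012,.048)]}
def place(M,x,y,yaw,z=0):
    c,s=np.cos(yaw),np.sin(yaw);return [m@np.array([[c,s,0],[-s,c,0],[0,0,1]])+[x,y,z] for m in M]
def render(cam,parts,S=4):
    im=np.zeros((400*S,640*S),np.uint8)
    for m in parts:
        cv2.fillConvexPoly(im,cv2.convexHull(np.round((cam.proj(m)+.5)*S).astype(np.int32)),255)
    return cv2.resize(im,(640,400),interpolation=cv2.INTER_AREA)/255.
E
cat > m0.py <<'E'
from station import *; from h import *; import pickle
from scipy.optimize import minimize
cams={n:Cam(read_camera(n)) for n in("scene","side")}
sil={n:{q:silhouettes(n,q) for q in("clip","stud","collar_a","bolt_a","tray_red","tray_blue","tray_yellow")} for n in cams}
pickle.dump((cams,sil),open("m0.pkl","wb"))
for n in sil:
  for q in sil[n]:
    for d in sil[n][q]:
        print(n,q,round(float(d["conf"]),2),np.round(d["pixel"],1),d["mask"].sum(), np.round(cams[n].onz([d["pixel"][1],d["pixel"][0]],.015)[0],3))
E
python3 m0.py
```

```text
scene clip 0.44 [188.1 372.5] 85 [0.471 0.133 0.015]
scene stud 0.71 [198.8 345.7] 391 [0.489 0.066 0.015]
scene collar_a 0.71 [174.4 435.1] 290 [0.458 0.287 0.015]
scene collar_a 0.6 [192.8 349.1] 148 [0.475 0.077 0.015]
scene bolt_a 0.62 [197.  265.3] 188 [ 0.453 -0.116  0.015]
scene bolt_a 0.57 [214.8 181.7] 160 [ 0.469 -0.308  0.015]
scene tray_red 0.98 [237.7 434.7] 3560 [0.622 0.239 0.015]
scene tray_blue 0.72 [258.2 321.3] 3483 [ 0.629 -0.014  0.015]
scene tray_yellow 0.84 [271.6 205.5] 3519 [ 0.618 -0.262  0.015]
side stud 0.89 [197. 280.] 277 [0.461 0.045 0.015]
side collar_a 0.65 [136.2 277. ] 150 [0.449 0.287 0.015]
side collar_a 0.46 [189.3 280.9] 122 [0.463 0.072 0.015]
side bolt_a 0.68 [247.8 270.3] 171 [ 0.44  -0.115  0.015]
side bolt_a 0.6 [327.1 282.4] 213 [ 0.469 -0.312  0.015]
side tray_red 0.9 [147.9 339.6] 1631 [0.628 0.231 0.015]
side tray_red 0.24 [136.6 282.6] 191 [0.466 0.284 0.015]
side tray_blue 0.62 [215.2 343.2] 2480 [ 0.617 -0.02   0.015]
side tray_yellow 0.69 [304.7 359.2] 3914 [ 0.629 -0.266  0.015]
```

```bash
cat > fit0.py <<'E'
from h import *; import pickle
from scipy.optimize import minimize
cams,sil=pickle.load(open("m0.pkl","rb"))
from collections import OrderedDict
init={'tray_red':(.622,.235,0.),'tray_blue':(.622,-.017,.3),'tray_yellow':(.622,-.264,.1)}
pick={q:{n:sil[n][q][0]["mask"] for n in cams} for q in init}
for i,(q,k,x,y) in enumerate([('collar_b','collar_a',.455,.287),('b1','bolt_a',.446,-.115),('b2','bolt_a',.469,-.31)]):
    init[q]=(x,y,0.)
    pick[q]={}
    for n in cams:
        d=min(sil[n][k],key=lambda d:np.hypot(*(np.array(d["pixel"])[::-1]-cams[n].proj([x,y,.015])[0])))
        pick[q][n]=d["mask"]
vis={n:cams[n].c["color"].copy() for n in cams}
for q in init:
    M=MODEL['tray' if 'tray' in q else 'collar' if 'col' in q else 'bolt']
    def cost(p,ns=tuple(cams)):
        t=0
        for n in ns:
            r=render(cams[n],place(M,*p)); m=pick[q][n]; t+=1-np.minimum(r,m).sum()/np.maximum(r,m).sum()
        return t
    best=None
    for y0 in ([-.5,-.25,0,.25,.5] if 'tray' in q else [0]):
        s=minimize(cost,np.array([*init[q][:2],y0]),method='Nelder-Mead',options=dict(initial_simplex=np.array([*init[q][:2],y0])+np.array([[0,0,0],[.015,0,0],[0,.015,0],[0,0,.15]]),maxiter=150))
        if best is None or s.fun<best.fun: best=s
    print(q,np.round(best.x,4),round(best.fun/2,3),[round(cost(best.x,(n,)),3) for n in cams])
    for n in cams:
        for m in place(M,*best.x):
            cv2.polylines(vis[n],[cv2.convexHull(np.round(cams[n].proj(m)).astype(np.int32))],1,(255,0,255),1)
for n in vis: cv2.imwrite(f"pics/fit_{n}.png",cv2.resize(vis[n][100:350,130:530],(800,500))[:,:,::-1])
E
python3 fit0.py
cat > go.py <<'E'
import sys
from station import get_obs; from h import *
# usage: go.py x y z yaw_of_tool_x_deg
o=get_obs();Rt=quat(o["tool_rot"]);p=np.array(o["eef_pos"])
x,y,z,a=map(float,sys.argv[1:5]);a=np.radians(a)
tx=np.array([np.cos(a),np.sin(a),0]);tz=np.array([0,0,-1.]);T=R.from_matrix(np.c_[tx,np.cross(tz,tx),tz])
print("pos",np.round(p,4),"toolx yaw",np.round(np.degrees(np.arctan2(*Rt.as_matrix()[[1,0],0])),2),"w",round(o["gripper_width"],3),"t",o["t"],"q",np.round(o["q"],2))
print("shift",np.round(Rt.inv().apply(np.array([x,y,z])-p)/.025,2),"turn",np.round(np.degrees((Rt.inv()*T).as_rotvec())/10,2))
E
python3 go.py .46 .08 .27 0
```

```text
tray_red [ 0.6204  0.2401 -0.1205] 0.031 [np.float64(0.028), np.float64(0.034)]
tray_blue [ 0.6215 -0.0094  0.1976] 0.04 [np.float64(0.052), np.float64(0.029)]
tray_yellow [ 0.6253 -0.2618  0.0758] 0.062 [np.float64(0.105), np.float64(0.02)]
collar_b [0.4588 0.2859 0.0851] 0.176 [np.float64(0.107), np.float64(0.244)]
b1 [ 0.4444 -0.1138  0.0479] 0.134 [np.float64(0.165), np.float64(0.104)]
b2 [ 0.4669 -0.3117  0.0899] 0.15 [np.float64(0.154), np.float64(0.146)]
pos [ 0.2584 -0.6236  0.3039] toolx yaw -67.5 w 1.001 t 0.95 q [ 1.07  0.48  0.02  1.56 -0.01  1.11 -0.08]
shift [-22.91 -18.22   1.36] turn [ 0.   -0.   -6.75]
```

View pics/fit_scene.png

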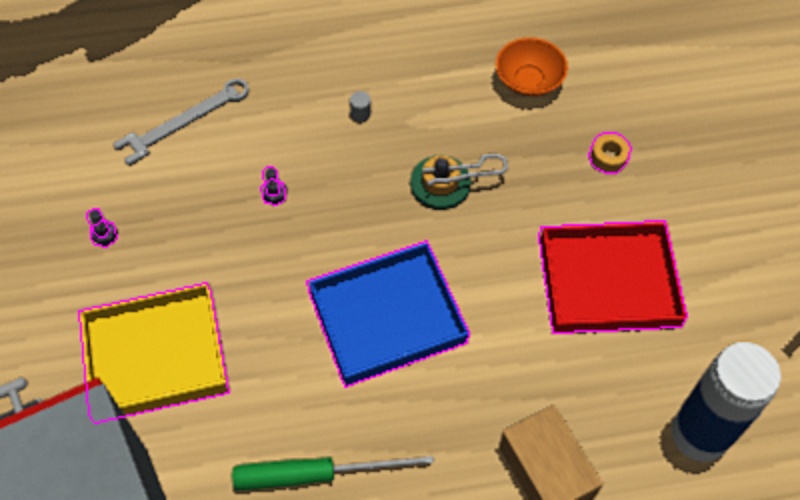

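Request:
apply_moves(moves=[[[-22.9,-18.2,1.3],[0,0,-6.75],1],[[-22.9,-18.2,1.3],[0,0,-6.75],1],[[-22.9,-18.2,1.3],[0,0,-6.75],1],[[-22.9,-18.2,1.3],[0,0,-6.75],1],[[-22.9,-18.2,1.3],[0,0,-6.75],1],[[-22.9,-18.2,1.3],[0,0,-6.75],1],[[-22.9,-18.2,1.3],[0,0,-6.75],1],[[-22.9,-18.2,1.3],[0,0,-6.75],1],[[-22.9,-18.2,1.3],[0,0,-6.75],1],[[-22.9,-18.2,1.3],[0,0,-6.75],1],[[-22.9,-18.2,1.3],[0,0,-6.75],1],[[-22.9,-18.2,1.3],[0,0,-6.75],1],[[-22.9,-18.2,1.3],[0,0,-6.75],1],[[-22.9,-18.2,1.3],[0,0,-6.75],1],[[-22.9,-18.2,1.3],[0,0,-6.75],1],[[-22.9,-18.2,1.3],[0,0,-6.75],1],[[-22.9,-18.2,1.3],[0,0,-6.75],1],[[-22.9,-18.2,1.3],[0,0,-6.75],1]], force=40)

```text
t: 3.2
eef_pos: [0.4596, 0.0792, 0.2714]
tool_rot: [0.0, 1.0, -0.0, 0.0]
contact_force: [-0.4, -0.3, -0.5]
gripper_width: 0.998
```

```bash
cat > wr.py <<'E'
import sys
from station import *; from h import *; import pickle
o=get_obs();c=read_camera("wrist");n=sys.argv[1];pickle.dump((o,c),open(f"{n}.pkl","wb"))
cv2.imwrite(f"pics/{n}.png",c["color"][:,:,::-1])
E
python3 wr.py w1
```

```text
(no output)
```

View pics/w1.png

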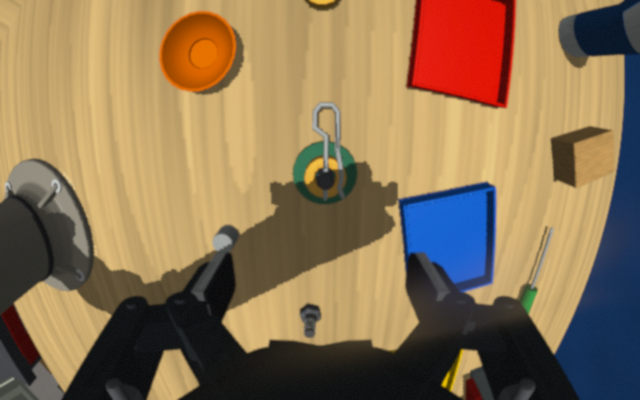

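```bash
python3 - <<'E'
import pickle,cv2
o,c=pickle.load(open("w1.pkl","rb"))
im=c["color"][90:215,270:390,::-1];cv2.imwrite("pics/w1z.png",cv2.resize(im,None,fx=4.8,fy=4.8,interpolation=cv2.INTER_CUBIC))
E
```

```text
(no output)
```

View pics/w1z.png

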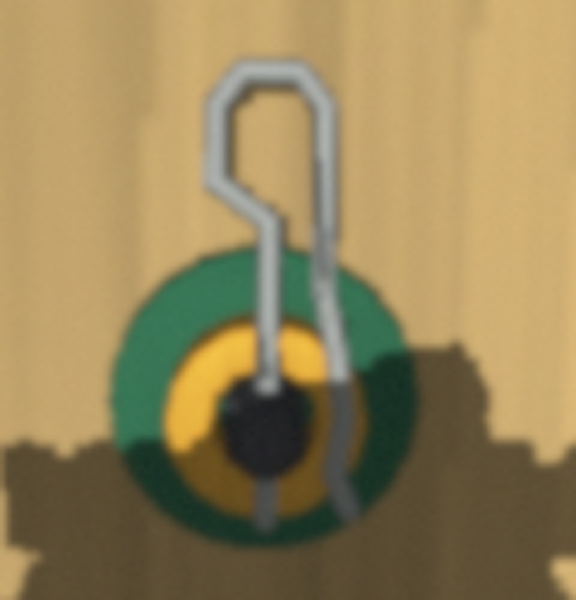

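```bash
python3 - <<'E'
import pickle;from h import *
o,c=pickle.load(open("w1.pkl","rb"));C=Cam(c,o)
f=lambda a,b,z:np.round(C.onz([a/4.8+270-.4,b/4.8+90-.4],z)[0],4)
for n,a,b,z in [("top outer",272,60,.0325),("L side upper",219,110,.0325),("L side lower",218,180,.0325),("R side upper",327,120,.0325),("R lower",325,215,.0325),("leg upper",270,225,.0325),("leg mid",268,370,.0325),("leg end",265,531,.0325),("stud top",264,430,.0475),("footL",112,397,.01),("footR",415,397,.01),("footT",263,245,.01),("footB",263,548,.01),("wavyend",350,522,.0325)]:
    print(n,f(a,b,z))
E
```

```text
top outer [0.4656 0.1592 0.0325]
L side upper [0.4547 0.1488 0.0325]
L side lower [0.4544 0.1342 0.0325]
R side upper [0.4769 0.1468 0.0325]
R lower [0.4766 0.1269 0.0325]
leg upper [0.4652 0.1248 0.0325]
leg mid [0.4648 0.0939 0.0325]
leg end [0.4643 0.0581 0.0325]
stud top [0.4638 0.0845 0.0475]
footL [0.4296 0.0832 0.01  ]
footR [0.499  0.0831 0.01  ]
footT [0.4641 0.118  0.01  ]
footB [0.4642 0.0468 0.01  ]
wavyend [0.4829 0.0602 0.0325]
```

```bash
python3 - <<'E'
import pickle;from h import *
o,c=pickle.load(open("w1.pkl","rb"));C=Cam(c,o)
print("bowl edge",C.onz([[243,50],[200,92],[160,50],[200,12]],.04).round(3))
cams,_=pickle.load(open("m0.pkl","rb"))
for n in cams:
    print(n,cams[n].proj([[.4643,.0826,.01],[.4652,.1426,.0325],[.4643,.0826,.0475]]).round(1))
    a=cams[n].proj([.465,.1,.03])[0].astype(int)
    im=cams[n].c["color"][a[1]-40:a[1]+40,a[0]-50:a[0]+50].copy()
    im=cv2.resize(im,None,fx=7,fy=7,interpolation=cv2.INTER_CUBIC)
    for P in [[.4643,.0826,.01],[.4652,.1426,.0325],[.4643,.0826,.0475],[.4643,.0826-.02,.0325]]:
        p=(cams[n].proj(P)[0]-a+[50,40]+.5)*7
        cv2.circle(im,tuple(int(v) for v in p),4,(255,0,255),-1)
    cv2.imwrite(f"pics/ov_{n}.png",im[:,:,::-1])
a=cv2.imread("pics/ov_scene.png");b=cv2.imread("pics/ov_side.png");cv2.imwrite("pics/ov.png",cv2.resize(np.hstack([a,b]),(800,320)))
E
python3 go.py .465 .1425 .16 -0.8
```

```text
bowl edge [[0.385 0.214 0.04 ]
 [0.339 0.175 0.04 ]
 [0.293 0.225 0.04 ]
 [0.339 0.26  0.04 ]]
scene [[350.7 189.9]
 [376.7 181.2]
 [351.4 180.9]]
side [[281.6 187.6]
 [281.8 165.6]
 [281.1 177.4]]
pos [0.4596 0.0793 0.2714] toolx yaw -0.01 w 0.998 t 3.25 q [ 0.27  0.23 -0.65  2.04  0.18  0.93 -0.47]
shift [ 0.21 -2.53  4.46] turn [ 0.   -0.    0.08]
```

View pics/ov.png

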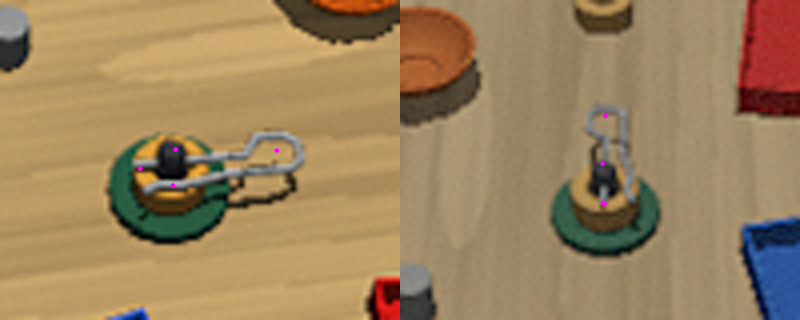

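Request:
apply_moves(moves=[[[0.21,-2.53,0],[0,0,0.08],0.2],[[0.21,-2.53,1.5],[0,0,0.08],0.2],[[0.21,-2.53,3],[0,0,0.08],0.2],[[0.21,-2.53,4.46],[0,0,0.08],0.2],[[0.21,-2.53,4.46],[0,0,0.08],0.2],[[0.21,-2.53,4.46],[0,0,0.08],0.2]], force=60)

```text
t: 4.0
eef_pos: [0.4655, 0.1431, 0.161]
tool_rot: [-0.0, 1.0, -0.007, 0.001]
contact_force: [0.4, 0.4, 0.2]
gripper_width: 0.599
```

```bash
python3 wr.py w2; python3 go.py .465 .1425 .097 -0.8
```

```text
pos [0.4658 0.1432 0.1614] toolx yaw -0.8 w 0.602 t 4.05 q [ 0.07  0.44 -0.6   2.09  0.37  0.72 -0.78]
shift [-0.04  0.03  2.57] turn [-0.   -0.01  0.  ]
```

View pics/w2.png

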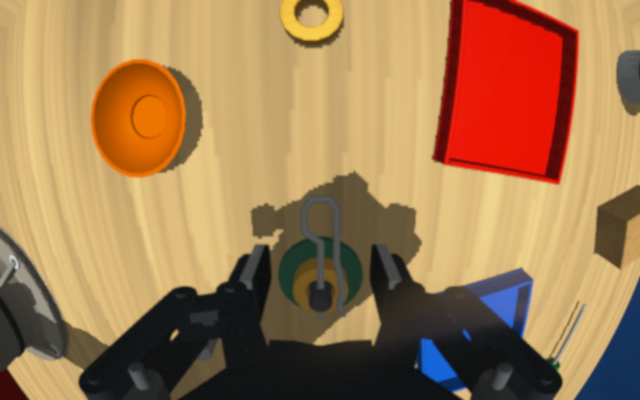

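```bash
python3 - <<'E'
import pickle;from h import *
o,c=pickle.load(open("w2.pkl","rb"));C=Cam(c,o)
print(C.proj([[.4652,.1426,.0325],[.4643,.0826,.0475],[.4652,.1606,.0325],[.4643,.0626,.0325]]).round(1))
print(C.onz([[321,198],[305,218],[338,218],[321,250],[321,313]],.0325).round(4))
im=c["color"][180:330,240:400,::-1];cv2.imwrite("pics/w2z.png",cv2.resize(im,None,fx=4.8,fy=4,interpolation=cv2.INTER_CUBIC))
E
```

```text
[[320.  220.6]
 [320.  304.4]
 [319.6 195.5]
 [320.3 312.9]]
[[0.4661 0.1589 0.0325]
 [0.4549 0.1447 0.0325]
 [0.4776 0.1443 0.0325]
 [0.4656 0.1199 0.0325]
 [0.4648 0.0625 0.0325]]
```

View pics/w2z.png

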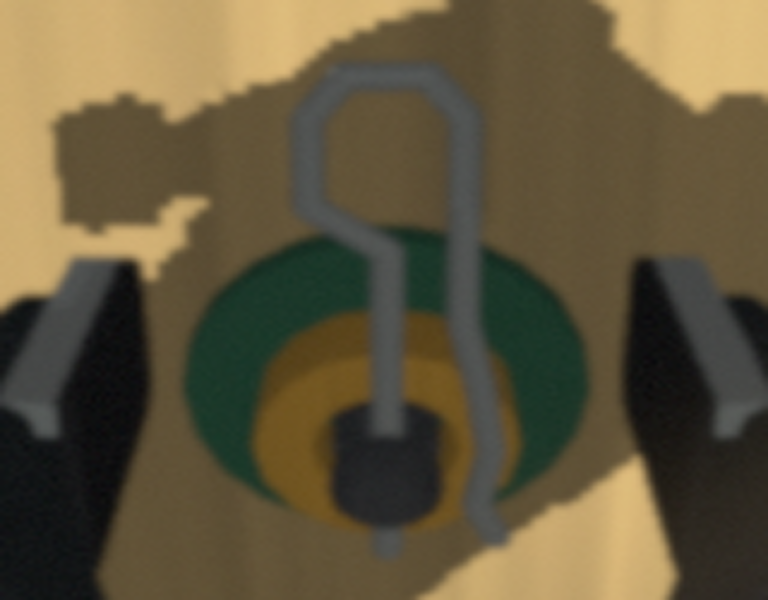

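Request:
apply_moves(moves=[[[-0.03,0.07,1.2],[0,0,0],0.2],[[-0.03,0.07,2.0],[0,0,0],0.2],[[-0.03,0.07,2.57],[0,0,0],0.2],[[-0.03,0.07,2.57],[0,0,0],0.2],[[-0.03,0.07,2.57],[0,0,0],-1],[[-0.03,0.07,2.57],[0,0,0],-1],[[-0.03,0.07,2.57],[0,0,0],-1],[[-0.03,0.07,2.57],[0,0,0],-1],[[-0.03,0.07,2.57],[0,0,0],-1],[[-0.03,0.07,2.57],[0,0,0],-1]], force=50)

```text
t: 5.3
eef_pos: [0.4646, 0.1412, 0.0959]
tool_rot: [-0.0, 1.0, -0.007, 0.001]
contact_force: [1.4, 0.9, 3.8]
gripper_width: 0.302
```

```bash
python3 wr.py w3; python3 go.py .465 .1425 .097 -0.8
```

```text
pos [0.4646 0.1412 0.0959] toolx yaw -0.79 w 0.299 t 5.35 q [ 0.    0.54 -0.52  2.12  0.48  0.59 -0.88]
shift [ 0.02 -0.05 -0.04] turn [-0.   -0.01  0.  ]
```

View pics/w3.png

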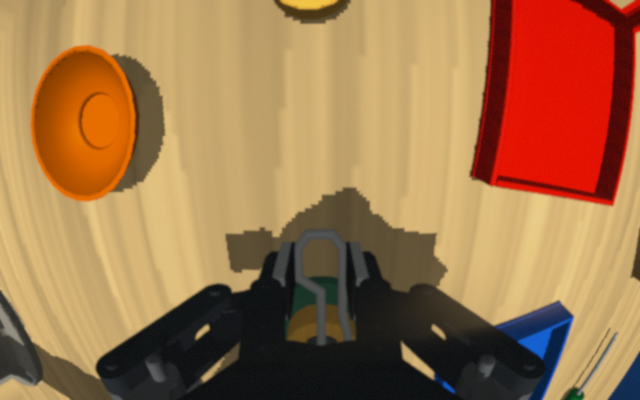

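Request:
apply_moves(moves=[[[0,-0.3,0],[0,0,0],-1],[[0,-0.6,0],[0,0,0],-1],[[0,-1.0,0],[0,0,0],-1],[[0,-1.4,0],[0,0,0],-1],[[0,-1.8,0],[0,0,0],-1],[[0,-2.2,0],[0,0,0],-1],[[0,-2.6,0],[0,0,0],-1],[[0,-2.6,0],[0,0,0],-1],[[0,-2.6,0],[0,0,0],-1]])

```text
t: 6.48
eef_pos: [0.4649, 0.2056, 0.0955]
tool_rot: [0.0, 1.0, -0.007, -0.0]
contact_force: [0.4, -1.3, -0.0]
gripper_width: 0.295
```

```bash
python3 wr.py w4; python3 - <<'E'
from station import *; import cv2,pickle
c=read_camera("side");s=read_camera("scene");pickle.dump((c,s),open("s4.pkl","wb"))
import numpy as np
a=cv2.resize(c["color"][80:230,200:400,::-1],(800,600));cv2.imwrite("pics/s4.png",a)
E
python3 - <<'E'
import numpy as np
c,s=np.cos(-.1205),np.sin(-.1205)
print(np.array([.6204,.2401])+np.array([[c,-s],[s,c]])@[-.003,.031])
E
python3 go.py .6212 .2712 .20 -6.9
```

```text
[0.62114822 0.27123583]
pos [0.465  0.2054 0.0956] toolx yaw -0.84 w 0.296 t 6.625 q [-0.12  0.57 -0.52  2.07  0.48  0.62 -0.99]
shift [ 6.21 -2.72 -4.18] turn [0.   0.   0.61]
```

View pics/w4.png

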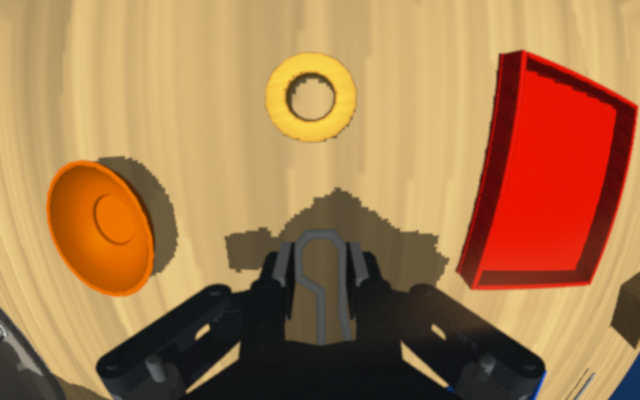

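View pics/s4.png

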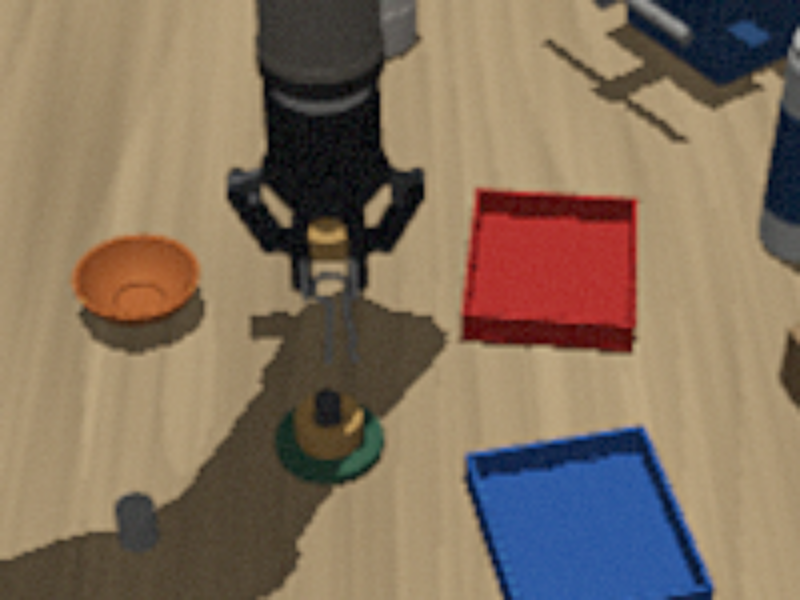

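Request:
apply_moves(moves=[[[0,0,-2],[0,0,0],-1],[[2,-1,-4.18],[0,0,0.3],-1],[[4,-2,-4.18],[0,0,0.61],-1],[[6.21,-2.72,-4.18],[0,0,0.61],-1],[[6.21,-2.72,-4.18],[0,0,0.61],-1],[[6.21,-2.72,-3],[0,0,0.61],-1],[[6.21,-2.72,-1.5],[0,0,0.61],-1],[[6.21,-2.72,-0.5],[0,0,0.61],-1],[[6.21,-2.72,-0.5],[0,0,0.61],-1],[[6.21,-2.72,-0.5],[0,0,0.61],-1]])

```text
t: 7.88
eef_pos: [0.6213, 0.2719, 0.1092]
tool_rot: [-0.0, 0.998, -0.06, 0.0]
contact_force: [-0.5, 0.1, -0.6]
gripper_width: 0.297
```

```bash
python3 wr.py w5;python3 go.py .6212 .2712 .077 -6.9;  python3 - <<'E'
from station import *; import cv2
c=read_camera("side")
cv2.imwrite("pics/s5.png",cv2.resize(c["color"][80:230,200:400,::-1],(800,600)))
E
```

```text
pos [0.6216 0.2721 0.1097] toolx yaw -6.9 w 0.3 t 7.925 q [-0.17  0.75 -0.5   1.65  0.44  0.85 -0.97]
shift [-0.01  0.04  1.31] turn [-0.01 -0.01 -0.  ]
```

View pics/w5.png

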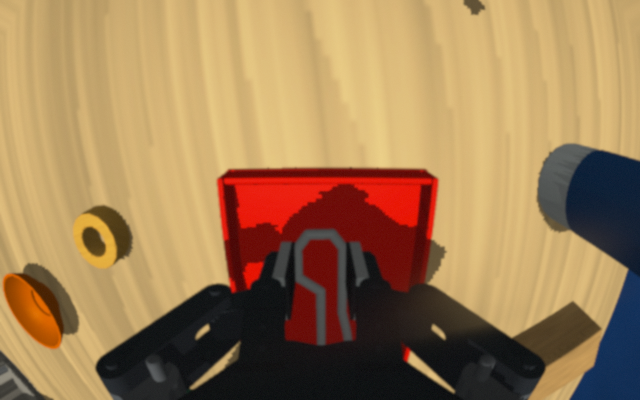

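View pics/s5.png

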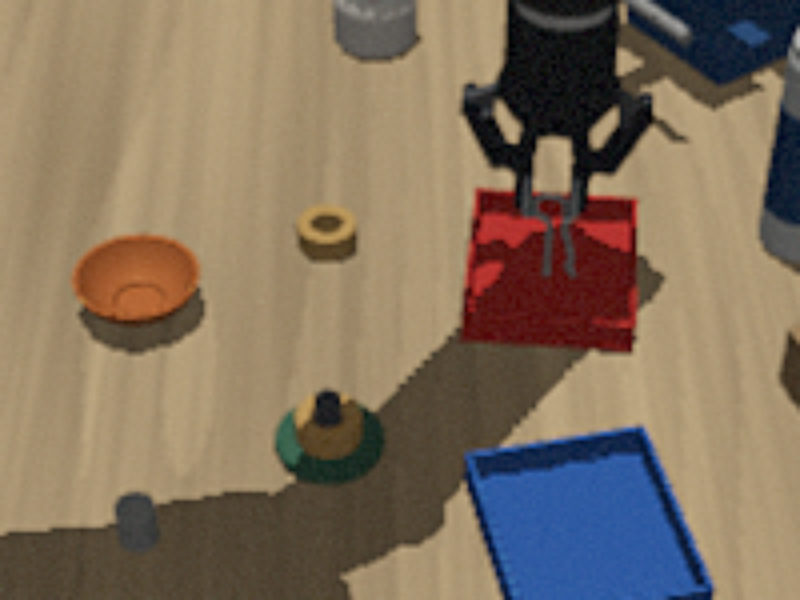

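Request:
apply_moves(moves=[[[0,0,0.7],[0,0,0],-1],[[0,0,1.1],[0,0,0],-1],[[0,0,1.31],[0,0,0],-1],[[0,0,1.31],[0,0,0],-1],[[0,0,1.31],[0,0,0],-1]])

```text
t: 8.6
eef_pos: [0.6205, 0.2713, 0.0767]
tool_rot: [0.001, 0.998, -0.06, -0.001]
contact_force: [-7.0, -5.1, 16.0]
gripper_width: 0.299
```

Request:
apply_moves(moves=[[[0,0,-0.06],[0,0,0],-1],[[0,0,-0.06],[0,0,0],-0.1],[[0,0,-0.06],[0,0,0],-0.1],[[0,0,-0.06],[0,0,0],-0.1],[[0,0,-0.06],[0,0,0],-0.1],[[0,0,-1],[0,0,0],-0.1],[[0,0,-2],[0,0,0],-0.1],[[0,0,-4],[0,0,0],-0.1],[[0,0,-4],[0,0,0],-0.1],[[0,0,-4],[0,0,0],-0.1]])

```text
t: 9.85
eef_pos: [0.6213, 0.2718, 0.1767]
tool_rot: [-0.0, 0.998, -0.06, 0.001]
contact_force: [-0.4, -0.3, -0.9]
gripper_width: 0.448
```

```bash
python3 wr.py w6;python3 - <<'E'
from station import *; import cv2
c=read_camera("side")
cv2.imwrite("pics/s6.png",cv2.resize(c["color"][80:230,200:400,::-1],(800,600)))
E
```

```text
(no output)
```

View pics/w6.png

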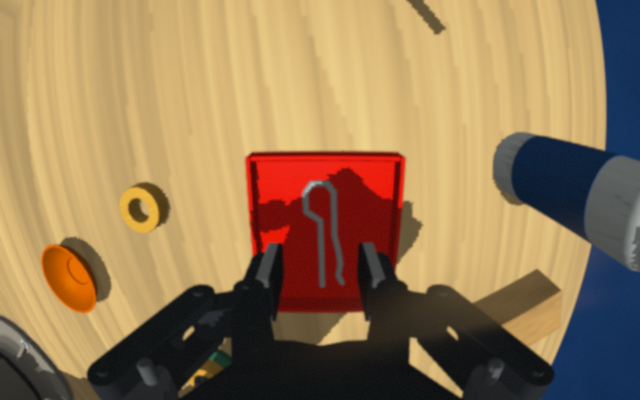

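View pics/s6.png

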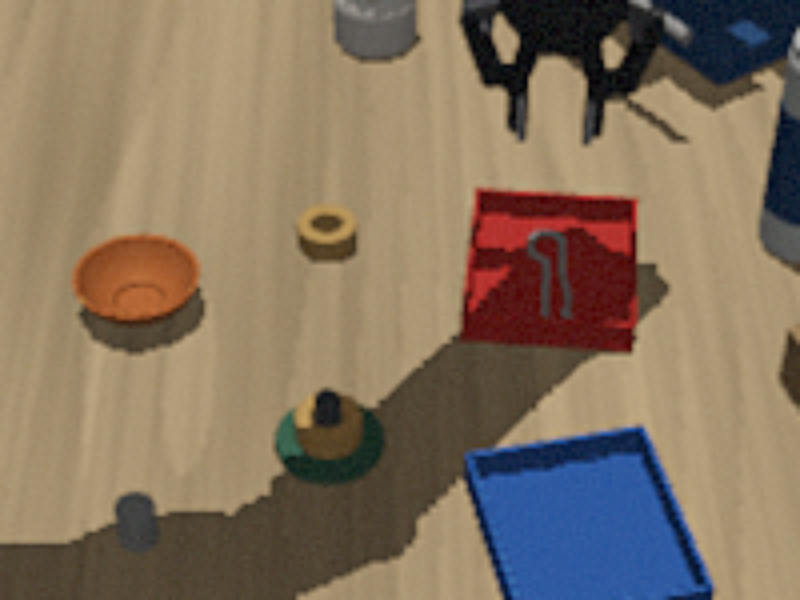

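```bash
python3 go.py .4643 .0826 .17 0
```

```text
pos [0.6207 0.2714 0.1749] toolx yaw -6.9 w 0.453 t 9.95 q [-0.14  0.67 -0.53  1.62  0.4   0.96 -0.93]
shift [-5.3   8.25  0.21] turn [ 0.    0.01 -0.69]
```

Request:
apply_moves(moves=[[[-1.5,2.3,0],[0,0,-0.3],0.6],[[-3,4.6,0],[0,0,-0.69],0.6],[[-4.3,6.6,0],[0,0,-0.69],0.6],[[-5.3,8.25,0.21],[0,0,-0.69],0.6],[[-5.3,8.25,0.21],[0,0,-0.69],0.6],[[-5.3,8.25,0.21],[0,0,-0.69],0.6],[[-5.3,8.25,0.21],[0,0,-0.69],0.6]])

```text
t: 10.82
eef_pos: [0.4657, 0.0843, 0.1703]
tool_rot: [-0.001, 1.0, 0.001, 0.0]
contact_force: [0.5, 0.4, 0.0]
gripper_width: 0.8
```

```bash
python3 wr.py w7;python3 go.py .4643 .0826 .0865 0; python3 - <<'E'
import pickle;from h import *
o,c=pickle.load(open("w7.pkl","rb"));C=Cam(c,o)
im=c["color"].copy()
for m in (cyl(.036,0,.010),cyl(.022,.030,.030),cyl(.009,.0475,.0475)):
    cv2.polylines(im,[cv2.convexHull(np.round(C.proj(m+[.4643,.0826,0])).astype(np.int32))],1,(255,0,255),1)
cv2.imwrite("pics/w7z.png",cv2.resize(im[200:360,200:440,::-1],(800,533),interpolation=cv2.INTER_CUBIC))
E
```

```text
pos [0.4656 0.0843 0.1702] toolx yaw 0.09 w 0.799 t 10.875 q [ 0.21  0.4  -0.62  2.11  0.35  0.72 -0.64]
shift [-0.06  0.07  3.35] turn [-0.01 -0.    0.01]
```

View pics/w7z.png

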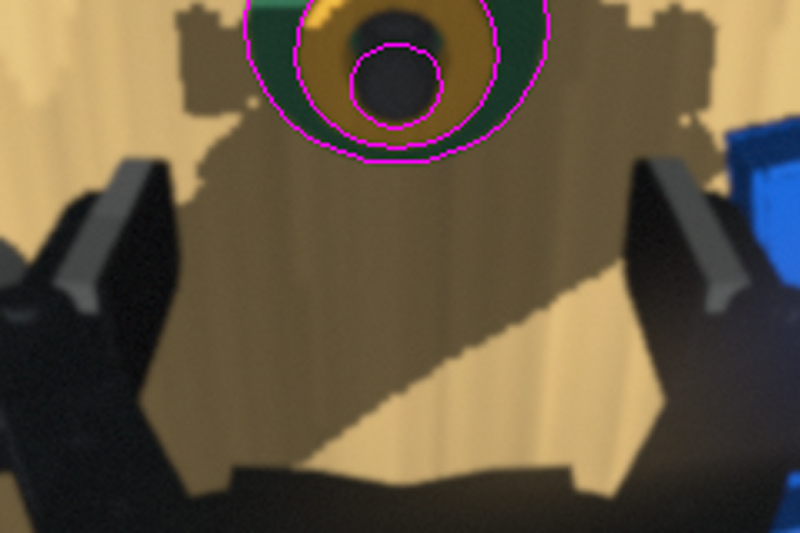

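Request:
apply_moves(moves=[[[-0.06,0.05,1.5],[0,0,0],0.6],[[-0.06,0.05,2.7],[0,0,0],0.6],[[-0.06,0.05,3.33],[0,0,0],0.6],[[-0.06,0.05,3.33],[0,0,0],0.6],[[-0.06,0.05,3.33],[0,0,0],-1],[[-0.06,0.05,3.33],[0,0,0],-1],[[-0.06,0.05,3.33],[0,0,0],-1],[[-0.06,0.05,3.33],[0,0,0],-1],[[-0.06,0.05,3.33],[0,0,0],-1],[[-0.06,0.05,3.33],[0,0,0],-1]], force=40)

```text
t: 12.12
eef_pos: [0.4641, 0.0821, 0.0881]
tool_rot: [-0.0, 1.0, 0.0, 0.001]
contact_force: [-1.5, -0.3, 6.2]
gripper_width: 0.482
```

```bash
python3 go.py .4643 .0826 .0865 0; python3 - <<'E'
from station import *
print(get_obs()["contact_force"])
E
```

```text
pos [0.4641 0.0821 0.0881] toolx yaw 0.0 w 0.482 t 12.125 q [ 0.12  0.54 -0.51  2.16  0.5   0.56 -0.77]
shift [ 0.01 -0.02  0.06] turn [-0.   -0.01  0.  ]
[-1.51383244 -0.3443881   6.21642785]
```

Request:
apply_moves(moves=[[[0,0,-0.4],[0,0,0],-1],[[0,0,-0.9],[0,0,0],-1],[[0,0,-1.5],[0,0,0],-1],[[0,0,-2.2],[0,0,0],-1],[[0,0,-3.2],[0,0,0],-1],[[0,0,-3.6],[0,0,0],-1],[[0,0,-3.6],[0,0,0],-1]])

```text
t: 13.0
eef_pos: [0.4637, 0.0815, 0.1776]
tool_rot: [0.0, 1.0, -0.0, 0.001]
contact_force: [-0.4, -0.3, -3.0]
gripper_width: 0.493
```

```bash
python3 wr.py w8;python3 go.py .6156 .0200 .12 11.3
```

```text
pos [0.4633 0.0814 0.1769] toolx yaw -0.02 w 0.489 t 13.05 q [ 0.23  0.39 -0.63  2.11  0.34  0.74 -0.63]
shift [6.09 2.46 2.28] turn [ 0.   -0.   -1.13]
```

View pics/w8.png

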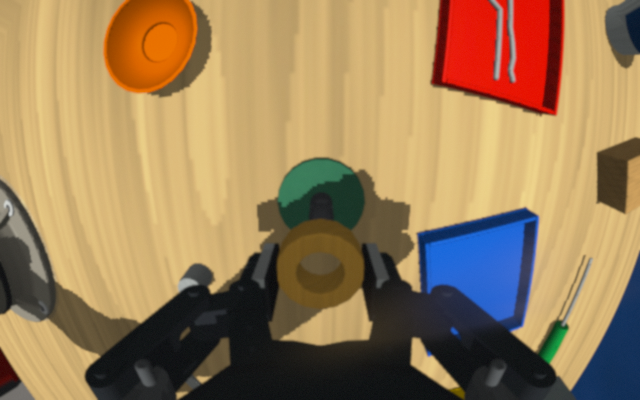

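Request:
apply_moves(moves=[[[2,0.8,0],[0,0,-0.6],-1],[[4,1.6,0],[0,0,-1.13],-1],[[6.09,2.46,0],[0,0,-1.13],-1],[[6.09,2.46,0.5],[0,0,-1.13],-1],[[6.09,2.46,2.0],[0,0,-1.13],-1],[[6.09,2.46,3.0],[0,0,-1.13],-1],[[6.09,2.46,3.5],[0,0,-1.13],-1],[[6.09,2.46,3.5],[0,0,-1.13],-1],[[6.09,2.46,3.5],[0,0,-1.13],-1]])

```text
t: 14.18
eef_pos: [0.6161, 0.0206, 0.0903]
tool_rot: [-0.0, 0.995, 0.099, 0.001]
contact_force: [-0.4, -0.4, -1.3]
gripper_width: 0.485
```

```bash
python3 go.py .6156 .0200 .0845 11.3;python3 - <<'E'
from station import *; import cv2
c=read_camera("side")
cv2.imwrite("pics/s9.png",cv2.resize(c["color"][120:270,250:450,::-1],(800,600)))
E
```

```text
pos [0.6161 0.0206 0.0903] toolx yaw 11.32 w 0.485 t 14.175 q [ 0.26  0.71 -0.54  1.81  0.51  0.76 -0.35]
shift [-0.02  0.02  0.23] turn [ 0.   -0.01  0.  ]
```

View pics/s9.png

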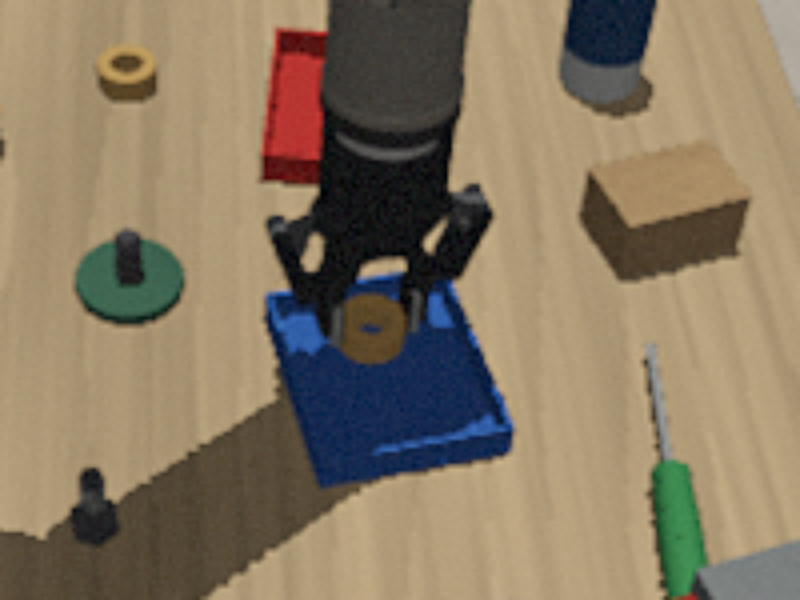

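Request:
apply_moves(moves=[[[0,0,0.15],[0,0,0],-1],[[0,0,0.25],[0,0,0],-1],[[0,0,0.25],[0,0,0],-1],[[0,0,0.25],[0,0,0],0.4],[[0,0,0.25],[0,0,0],0.4],[[0,0,0.25],[0,0,0],0.4],[[0,0,0.25],[0,0,0],0.4],[[0,0,0.25],[0,0,0],0.4],[[0,0,-1],[0,0,0],0.4],[[0,0,-3],[0,0,0],0.4],[[0,0,-4],[0,0,0],0.4],[[0,0,-4],[0,0,0],0.4]])

```text
t: 15.72
eef_pos: [0.6168, 0.0205, 0.1917]
tool_rot: [0.0, 0.995, 0.098, 0.002]
contact_force: [0.6, -0.1, -0.3]
gripper_width: 0.699
```

```bash
python3 go.py .4588 .2859 .17 0;python3 - <<'E'
from station import *; import cv2
c=read_camera("side")
cv2.imwrite("pics/s10.png",cv2.resize(c["color"][120:270,250:450,::-1],(800,600)))
E
```

```text
pos [0.6168 0.0205 0.1917] toolx yaw 11.29 w 0.699 t 15.725 q [ 0.32  0.58 -0.62  1.77  0.41  0.92 -0.28]
shift [ -4.12 -11.65   0.84] turn [ 0.   -0.03  1.13]
```

View pics/s10.png

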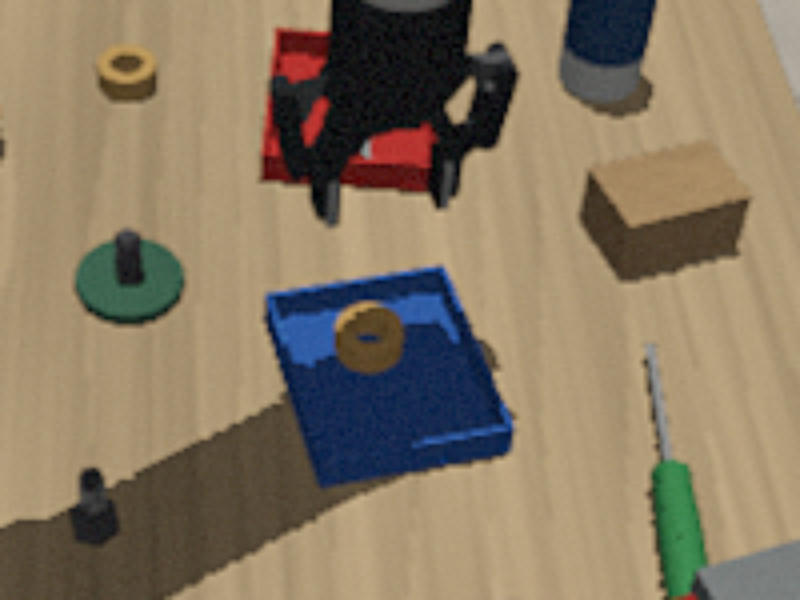

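```bash
python3 - <<'E'
import pickle;from h import *
o,c=pickle.load(open("w4.pkl","rb"));C=Cam(c,o)
print(C.onz([[265,97],[356,97],[310,53],[310,142]],.02).round(4),C.proj([.4588,.2859,.02]))
E
```

```text
[[0.44   0.2874 0.02  ]
 [0.4824 0.2865 0.02  ]
 [0.4614 0.3075 0.02  ]
 [0.4607 0.2654 0.02  ]] [[305.12211671  98.62242927]]
```

Request:
apply_moves(moves=[[[-1,-2.8,0],[0,0,0.5],0.6],[[-2,-5.6,0],[0,0,1.13],0.6],[[-3,-8.4,0],[0,0,1.13],0.6],[[-4.12,-11.65,0.5],[0,0,1.13],0.6],[[-4.12,-11.65,0.8],[0,0,1.13],0.6],[[-4.12,-11.65,0.8],[0,0,1.13],0.6],[[-4.12,-11.65,0.8],[0,0,1.13],0.6],[[-4.12,-11.65,0.8],[0,0,1.13],0.6]])

```text
t: 16.77
eef_pos: [0.4585, 0.2838, 0.1688]
tool_rot: [0.001, 1.0, -0.001, -0.0]
contact_force: [0.7, 0.2, -0.7]
gripper_width: 0.801
```

```bash
python3 wr.py w11; python3 go.py .4588 .2859 .068 0;python3 - <<'E'
import pickle;from h import *
o,c=pickle.load(open("w11.pkl","rb"));C=Cam(c,o)
im=c["color"].copy()
for m in (cyl(.022,0,.02),):
    cv2.polylines(im,[cv2.convexHull(np.round(C.proj(m+[.4588,.2859,0])).astype(np.int32))],1,(255,0,255),1)
cv2.imwrite("pics/w11z.png",cv2.resize(im[160:360,180:460,::-1],(800,571),interpolation=cv2.INTER_CUBIC))
E
```

```text
pos [0.4585 0.2839 0.169 ] toolx yaw -0.17 w 0.8 t 16.825 q [-0.18  0.5  -0.62  1.96  0.4   0.8  -1.03]
shift [ 0.01 -0.08  4.04] turn [ 0.01  0.   -0.02]
```

View pics/w11z.png

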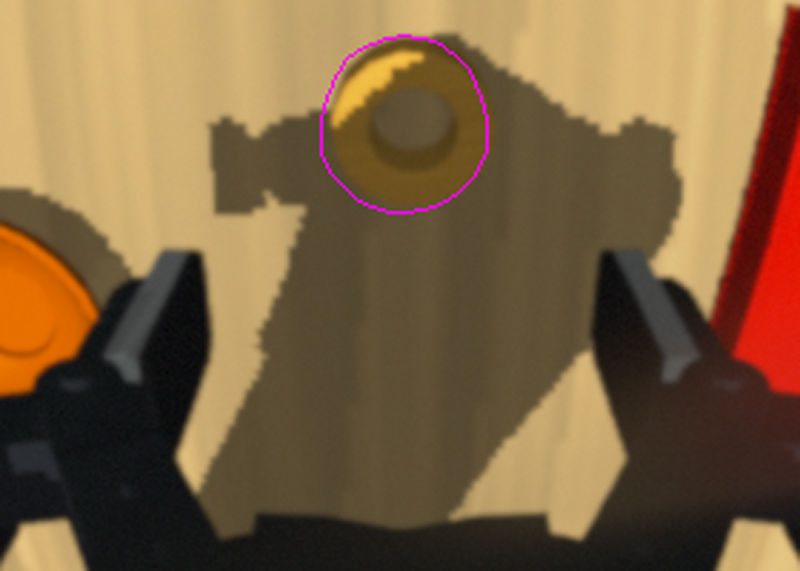

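Request:
apply_moves(moves=[[[0.1,-0.1,1.5],[0,0,0],0.6],[[0.1,-0.1,2.9],[0,0,0],0.6],[[0.1,-0.1,3.68],[0,0,0],0.6],[[0.1,-0.1,3.68],[0,0,0],0.6],[[0.1,-0.1,3.68],[0,0,0],-1],[[0.1,-0.1,3.68],[0,0,0],-1],[[0.1,-0.1,3.68],[0,0,0],-1],[[0.1,-0.1,3.68],[0,0,0],-1],[[0.1,-0.1,3.68],[0,0,0],-1],[[0.1,-0.1,3.68],[0,0,0],-1],[[0.1,-0.1,2.5],[0,0,0],-1],[[0.1,-0.1,0],[0,0,0],-1],[[0.1,-0.1,0],[0,0,0],-1],[[0.1,-0.1,0],[0,0,0],-1]])

```text
t: 18.58
eef_pos: [0.4601, 0.2877, 0.1696]
tool_rot: [0.0, 1.0, -0.0, 0.0]
contact_force: [0.1, 0.1, -1.6]
gripper_width: 0.492
```

```bash
python3 wr.py w12; python3 go.py .6274 -.0388 .17 11.3
```

```text
pos [0.4596 0.2874 0.1688] toolx yaw -0.01 w 0.493 t 18.625 q [-0.18  0.51 -0.63  1.96  0.41  0.81 -1.04]
shift [ 6.71 13.05 -0.04] turn [ 0.01  0.   -1.13]
```

View pics/w12.png

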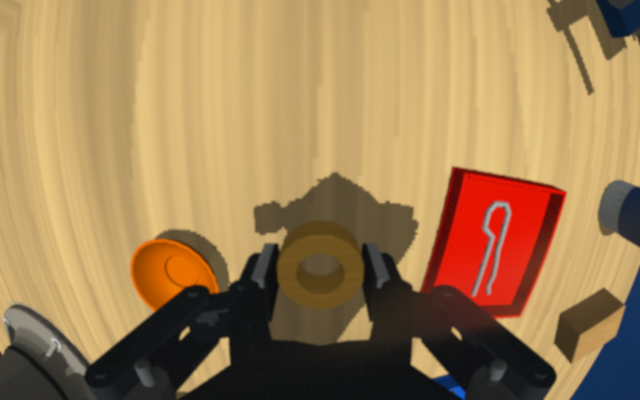

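Request:
apply_moves(moves=[[[1.5,2.9,0],[0,0,-0.6],-1],[[3,5.8,0],[0,0,-1.13],-1],[[4.5,8.7,0],[0,0,-1.13],-1],[[5.6,11,0],[0,0,-1.13],-1],[[6.71,13.05,0],[0,0,-1.13],-1],[[6.71,13.05,0],[0,0,-1.13],-1],[[6.71,13.05,1.5],[0,0,-1.13],-1],[[6.71,13.05,2.6],[0,0,-1.13],-1],[[6.71,13.05,2.9],[0,0,-1.13],-1],[[6.71,13.05,2.9],[0,0,-1.13],-1],[[6.71,13.05,2.9],[0,0,-1.13],-1]])

```text
t: 20.0
eef_pos: [0.6284, -0.0378, 0.0979]
tool_rot: [0.0, 0.995, 0.099, 0.001]
contact_force: [-1.0, -0.1, -1.3]
gripper_width: 0.49
```

```bash
python3 go.py .6274 -.0388 .084 11.3;python3 - <<'E'
from station import *; import cv2
c=read_camera("side")
cv2.imwrite("pics/s13.png",cv2.resize(c["color"][120:270,250:450,::-1],(800,600)))
E
```

```text
pos [ 0.6284 -0.0378  0.0979] toolx yaw 11.33 w 0.49 t 20.0 q [ 0.36  0.72 -0.55  1.78  0.51  0.79 -0.25]
shift [-0.05  0.03  0.55] turn [ 0.   -0.01  0.  ]
```

View pics/s13.png

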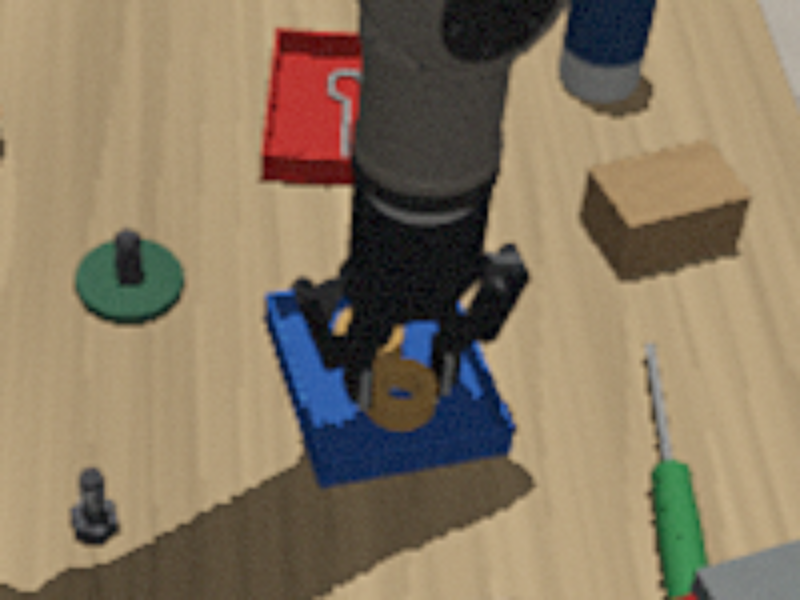

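Request:
apply_moves(moves=[[[-0.04,0,0.4],[0,0,0],-1],[[-0.04,0,0.6],[0,0,0],-1],[[-0.04,0,0.6],[0,0,0],-1],[[-0.04,0,0.6],[0,0,0],0.4],[[-0.04,0,0.6],[0,0,0],0.4],[[-0.04,0,0.6],[0,0,0],0.4],[[-0.04,0,0.6],[0,0,0],0.4],[[-0.04,0,0.6],[0,0,0],0.4],[[0,0,-1],[0,0,0],0.4],[[0,0,-3],[0,0,0],0.4],[[0,0,-4.3],[0,0,0],0.4],[[0,0,-4.3],[0,0,0],0.4]])

```text
t: 21.55
eef_pos: [0.6294, -0.0378, 0.2076]
tool_rot: [0.0, 0.995, 0.098, 0.003]
contact_force: [1.0, 0.1, -0.7]
gripper_width: 0.7
```

```bash
python3 wr.py w14; python3 go.py .4444 -.1138 .20 0
```

```text
pos [ 0.6283 -0.0381  0.2055] toolx yaw 11.3 w 0.7 t 21.6 q [ 0.42  0.58 -0.63  1.72  0.41  0.96 -0.17]
shift [-7.81  1.53  0.21] turn [ 0.   -0.01  1.13]
```

View pics/w14.png

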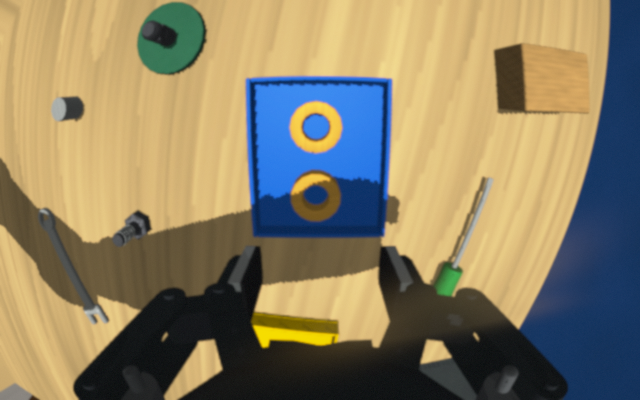

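Request:
apply_moves(moves=[[[-2,0.4,0],[0,0,0.5],0],[[-4,0.8,0],[0,0,1.13],0],[[-6,1.2,0],[0,0,1.13],0],[[-7.8,1.53,0.8],[0,0,1.13],0],[[-7.8,1.53,1.0],[0,0,1.13],0],[[-7.8,1.53,1.0],[0,0,1.13],0],[[-7.8,1.53,1.0],[0,0,1.13],0]], force=50)

```text
t: 22.48
eef_pos: [0.4454, -0.1132, 0.1795]
tool_rot: [-0.0, 1.0, 0.001, 0.001]
contact_force: [0.0, -0.2, -0.4]
gripper_width: 0.5
```

```bash
cat > bz.py <<'E'
import pickle,sys;from h import *
n,x,y=sys.argv[1],float(sys.argv[2]),float(sys.argv[3])
o,c=pickle.load(open(n+".pkl","rb"));C=Cam(c,o)
im=c["color"].copy()
for m in (cyl(.0145,.012,.012,6),cyl(.00725,.048,.048)):
    cv2.polylines(im,[cv2.convexHull(np.round(C.proj(m+[x,y,0])).astype(np.int32))],1,(255,0,255),1)
cv2.imwrite(f"pics/{n}z.png",cv2.resize(im[160:360,180:460,::-1],(800,571),interpolation=cv2.INTER_CUBIC))
E
python3 wr.py w15; python3 go.py .4444 -.1138 .088 0; python3 bz.py w15 .4444 -.1138
```

```text
pos [ 0.4453 -0.1132  0.1796] toolx yaw 0.07 w 0.502 t 22.525 q [ 0.65  0.37 -0.62  2.13  0.32  0.73 -0.19]
shift [-0.04  0.03  3.66] turn [-0.   -0.01  0.01]
```

View pics/w15z.png

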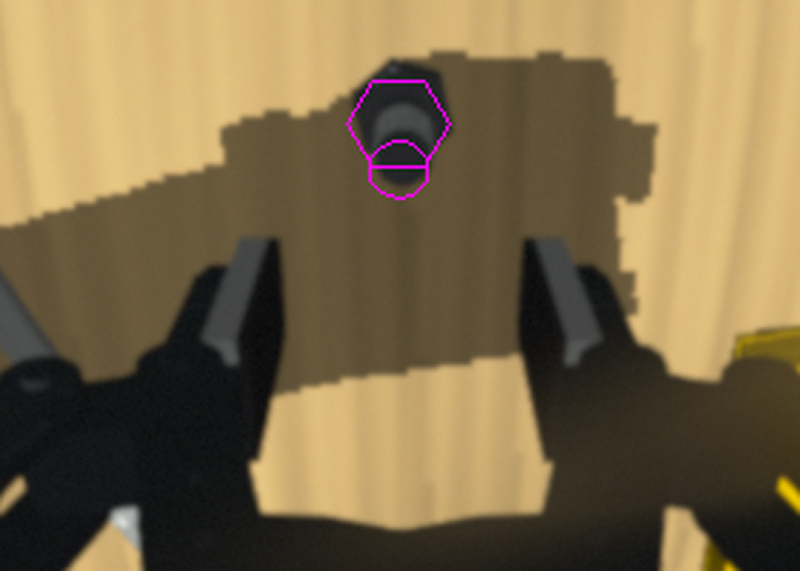

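Request:
apply_moves(moves=[[[-0.03,-0.11,1.5],[0,0,0],0],[[-0.03,-0.11,2.9],[0,0,0],0],[[-0.03,-0.11,3.66],[0,0,0],0],[[-0.03,-0.11,3.66],[0,0,0],0],[[-0.03,-0.11,3.66],[0,0,0],-1],[[-0.03,-0.11,3.66],[0,0,0],-1],[[-0.03,-0.11,3.66],[0,0,0],-1],[[-0.03,-0.11,3.66],[0,0,0],-1],[[-0.03,-0.11,3.66],[0,0,0],-1],[[-0.03,-0.11,3.66],[0,0,0],-1],[[-0.03,-0.11,3.66],[0,0,0],-1],[[-0.03,-0.11,2.5],[0,0,0],-1],[[-0.03,-0.11,0],[0,0,0],-1],[[-0.03,-0.11,0],[0,0,0],-1]])

```text
t: 24.28
eef_pos: [0.4456, -0.1115, 0.1833]
tool_rot: [0.001, 1.0, -0.0, 0.004]
contact_force: [0.6, -0.7, -1.3]
gripper_width: 0.148
```

```bash
python3 wr.py w16; python3 - <<'E'
import numpy as np
c,s=np.cos(.0758),np.sin(.0758)
for v in ([-.025,.03],[-.025,-.03]): print(np.array([.6253,-.2618])+np.array([[c,-s],[s,c]])@v)
E
python3 go.py .5981 -.2338 .18 4.3
```

```text
[ 0.59809996 -0.23377933]
[ 0.60264361 -0.29360704]
pos [ 0.4442 -0.1117  0.1813] toolx yaw -0.05 w 0.146 t 24.325 q [ 0.66  0.36 -0.64  2.14  0.33  0.73 -0.2 ]
shift [6.16 4.88 0.08] turn [ 0.01 -0.02 -0.43]
```

View pics/w16.png

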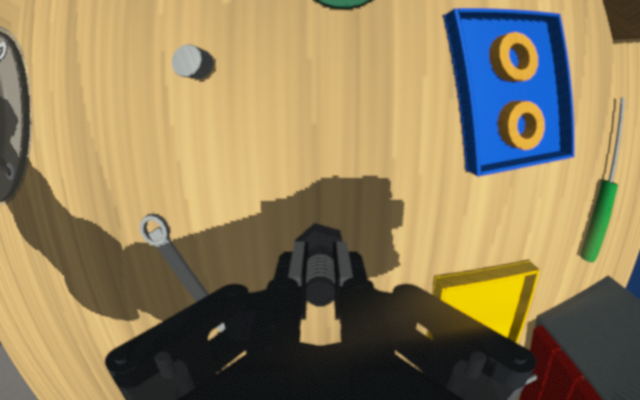

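Request:
apply_moves(moves=[[[1.6,1.3,0],[0,0,-0.43],-1],[[3.2,2.6,0],[0,0,-0.43],-1],[[4.8,3.8,0],[0,0,-0.43],-1],[[6.16,4.88,0],[0,0,-0.43],-1],[[6.16,4.88,0],[0,0,-0.43],-1],[[6.16,4.88,1.5],[0,0,-0.43],-1],[[6.16,4.88,2.8],[0,0,-0.43],-1],[[6.16,4.88,3.2],[0,0,-0.43],-1],[[6.16,4.88,3.2],[0,0,-0.43],-1],[[6.16,4.88,3.2],[0,0,-0.43],-1]])

```text
t: 25.58
eef_pos: [0.598, -0.233, 0.1007]
tool_rot: [0.0, 0.999, 0.038, 0.001]
contact_force: [-0.9, -0.0, -0.6]
gripper_width: 0.146
```

```bash
python3 go.py .5981 -.2338 .0925 4.3;python3 - <<'E'
from station import *; import cv2
c=read_camera("side")
cv2.imwrite("pics/s17.png",cv2.resize(c["color"][220:370,250:450,::-1],(800,600)))
E
```

```text
pos [ 0.598  -0.233   0.1007] toolx yaw 4.32 w 0.146 t 25.575 q [ 0.64  0.72 -0.52  1.75  0.48  0.8  -0.03]
shift [0.   0.03 0.33] turn [ 0.   -0.01  0.  ]
```

View pics/s17.png

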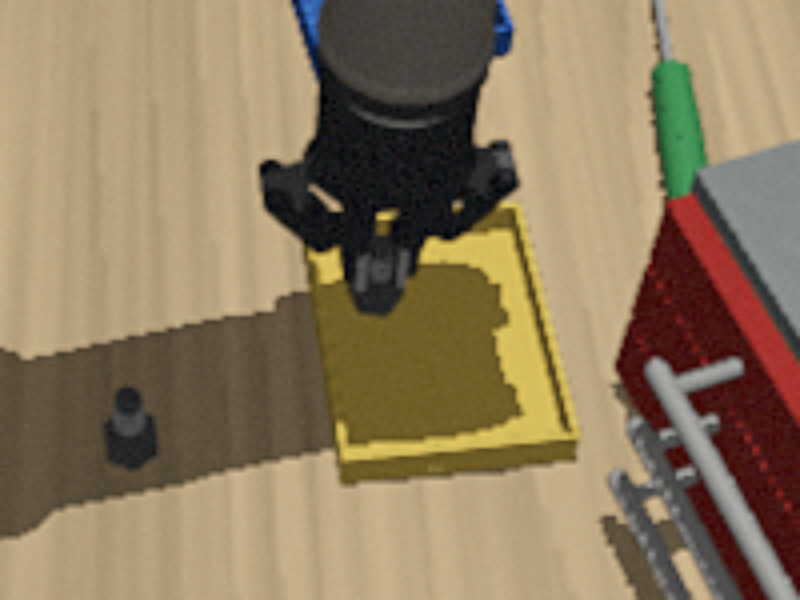

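Request:
apply_moves(moves=[[[0,0,0.2],[0,0,0],-1],[[0,0,0.33],[0,0,0],-1],[[0,0,0.33],[0,0,0],-1],[[0,0,0.33],[0,0,0],-1]])

```text
t: 26.12
eef_pos: [0.5977, -0.2332, 0.0929]
tool_rot: [0.001, 0.999, 0.037, 0.0]
contact_force: [-3.1, 0.5, 11.7]
gripper_width: 0.153
```

Bolt is on the floor (11.7 N). Release, clear upward.

Request:
apply_moves(moves=[[[0,0,0.3],[0,0,0],-0.3],[[0,0,0.3],[0,0,0],-0.3],[[0,0,0.3],[0,0,0],-0.3],[[0,0,0.3],[0,0,0],-0.3],[[0,0,-0.5],[0,0,0],-0.3],[[0,0,-1.5],[0,0,0],-0.3],[[0,0,-3],[0,0,0],-0.3],[[0,0,-4],[0,0,0],-0.3],[[0,0,-4],[0,0,0],-0.3]])

```text
t: 27.25
eef_pos: [0.5983, -0.2334, 0.1936]
tool_rot: [0.001, 0.999, 0.037, 0.002]
contact_force: [-0.0, 1.0, -0.5]
gripper_width: 0.347
```

```bash
python3 wr.py w18; python3 go.py .468 -.308 .18 0
```

```text
pos [ 0.5974 -0.2333  0.1919] toolx yaw 4.29 w 0.345 t 27.3 q [ 0.69  0.61 -0.58  1.71  0.4   0.95  0.03]
shift [-5.39  2.59  0.47] turn [ 0.   -0.01  0.43]
```

View pics/w18.png

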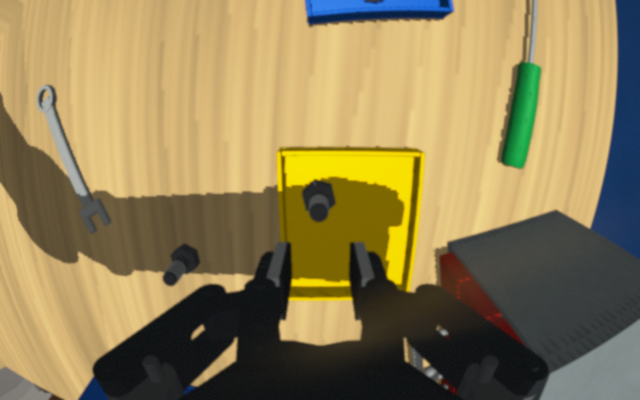

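Bolt A stands in the yellow tray. On to the second bolt.

Request:
apply_moves(moves=[[[-1.8,0.9,0],[0,0,0.43],0],[[-3.6,1.8,0],[0,0,0.43],0],[[-5.39,2.59,0],[0,0,0.43],0],[[-5.39,2.59,0.47],[0,0,0.43],0],[[-5.39,2.59,0.47],[0,0,0.43],0],[[-5.39,2.59,0.47],[0,0,0.43],0]])

```text
t: 28.05
eef_pos: [0.469, -0.3066, 0.1791]
tool_rot: [-0.001, 1.0, 0.001, 0.0]
contact_force: [-0.7, -0.3, 0.6]
gripper_width: 0.497
```

```bash
python3 wr.py w19; python3 go.py .467 -.3085 .088 0; python3 bz.py w19 .467 -.3085
```

```text
pos [ 0.4691 -0.3066  0.1793] toolx yaw 0.13 w 0.5 t 28.1 q [ 0.91  0.51 -0.57  1.91  0.36  0.83  0.15]
shift [-0.09  0.08  3.65] turn [-0.   -0.    0.01]
```

View pics/w19z.png

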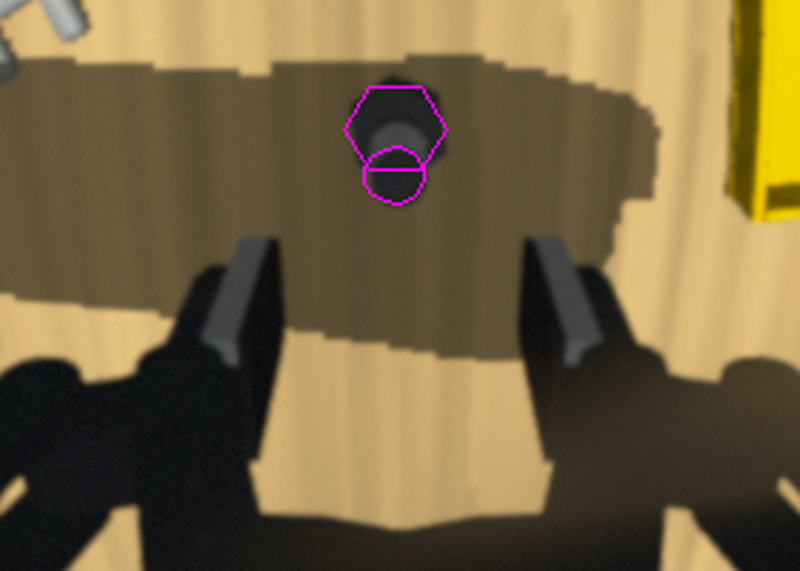

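Request:
apply_moves(moves=[[[-0.08,0.06,1.5],[0,0,0],0],[[-0.08,0.06,2.9],[0,0,0],0],[[-0.08,0.06,3.65],[0,0,0],0],[[-0.08,0.06,3.65],[0,0,0],0],[[-0.08,0.06,3.65],[0,0,0],-1],[[-0.08,0.06,3.65],[0,0,0],-1],[[-0.08,0.06,3.65],[0,0,0],-1],[[-0.08,0.06,3.65],[0,0,0],-1],[[-0.08,0.06,3.65],[0,0,0],-1],[[-0.08,0.06,3.65],[0,0,0],-1],[[-0.08,0.06,3.65],[0,0,0],-1],[[-0.08,0.06,2.5],[0,0,0],-1],[[-0.08,0.06,0],[0,0,0],-1],[[-0.08,0.06,0],[0,0,0],-1]])

```text
t: 29.85
eef_pos: [0.4683, -0.3104, 0.1841]
tool_rot: [0.002, 1.0, -0.0, 0.004]
contact_force: [-0.2, -0.4, -1.4]
gripper_width: 0.146
```

```bash
python3 wr.py w20; python3 go.py .6026 -.2936 .18 4.3
```

```text
pos [ 0.4667 -0.31    0.1816] toolx yaw -0.03 w 0.147 t 29.9 q [ 0.92  0.5  -0.58  1.91  0.36  0.83  0.16]
shift [ 5.44 -0.66  0.08] turn [ 0.02 -0.02 -0.43]
```

View pics/w20.png

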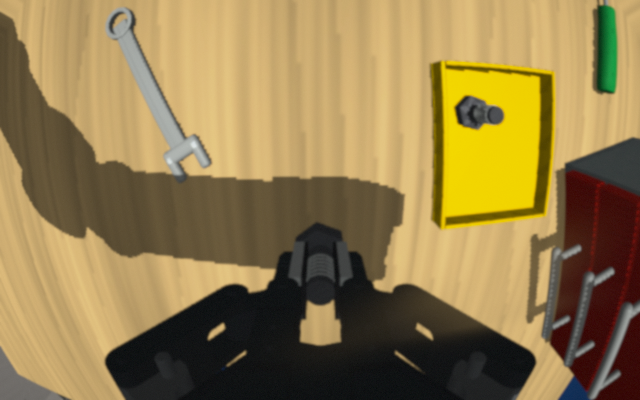

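```bash
python3 - <<'E'
import pickle;from h import *
o,c=pickle.load(open("w20.pkl","rb"));W=Cam(c,o);cams,_=pickle.load(open("m0.pkl","rb"));S=cams["side"]
def tri(a,b):
    d1=W.ray(a)[0];d2=S.ray(b)[0];A=np.c_[d1,-d2];t=np.linalg.lstsq(A,S.eye-W.eye,rcond=None)[0]
    p,q=W.eye+d1*t[0],S.eye+d2*t[1];return p.round(3),q.round(3)
# top handle left end candidates (three handles in wrist: 556,252 / 590,275 / 630,308)
for a in [(556,255),(590,277),(630,310)]:
    for b in [(414,312),(405,340)]: print(a,b,tri(a,b))
E
```

```text
(556, 255) (414, 312) (array([ 0.684, -0.349,  0.059]), array([ 0.721, -0.323,  0.084]))
(556, 255) (405, 340) (array([ 0.703, -0.36 ,  0.042]), array([ 0.704, -0.359,  0.043]))
(590, 277) (414, 312) (array([ 0.697, -0.352,  0.099]), array([ 0.713, -0.338,  0.111]))
(590, 277) (405, 340) (array([ 0.711, -0.36 ,  0.089]), array([ 0.695, -0.375,  0.078]))
(630, 310) (414, 312) (array([ 0.704, -0.356,  0.149]), array([ 0.703, -0.357,  0.147]))
(630, 310) (405, 340) (array([ 0.713, -0.361,  0.145]), array([ 0.684, -0.396,  0.121]))
```

Request:
apply_moves(moves=[[[1.4,-0.3,0],[0,0,-0.43],-1],[[2.8,-0.6,0],[0,0,-0.43],-1],[[4.2,-0.9,0],[0,0,-0.43],-1],[[5.3,-0.9,0],[0,0,-0.43],-1],[[5.3,-0.9,0],[0,0,-0.43],-1],[[5.3,-0.9,1.5],[0,0,-0.43],-1],[[5.3,-0.9,2.8],[0,0,-0.43],-1],[[5.3,-0.9,3.2],[0,0,-0.43],-1],[[5.3,-0.9,3.2],[0,0,-0.43],-1],[[5.3,-0.9,3.2],[0,0,-0.43],-1]])

```text
t: 31.15
eef_pos: [0.599, -0.287, 0.1007]
tool_rot: [0.0, 0.999, 0.037, 0.001]
contact_force: [-0.7, -0.5, -0.9]
gripper_width: 0.147
```

```bash
python3 go.py .599 -.287 .0925 4.3;python3 - <<'E'
from station import *; import cv2
c=read_camera("side")
cv2.imwrite("pics/s21.png",cv2.resize(c["color"][220:370,250:450,::-1],(800,600)))
E
```

```text
pos [ 0.599  -0.287   0.1007] toolx yaw 4.3 w 0.147 t 31.15 q [ 0.71  0.75 -0.52  1.69  0.48  0.83  0.06]
shift [ 0.   -0.    0.33] turn [ 0.   -0.01 -0.  ]
```

View pics/s21.png

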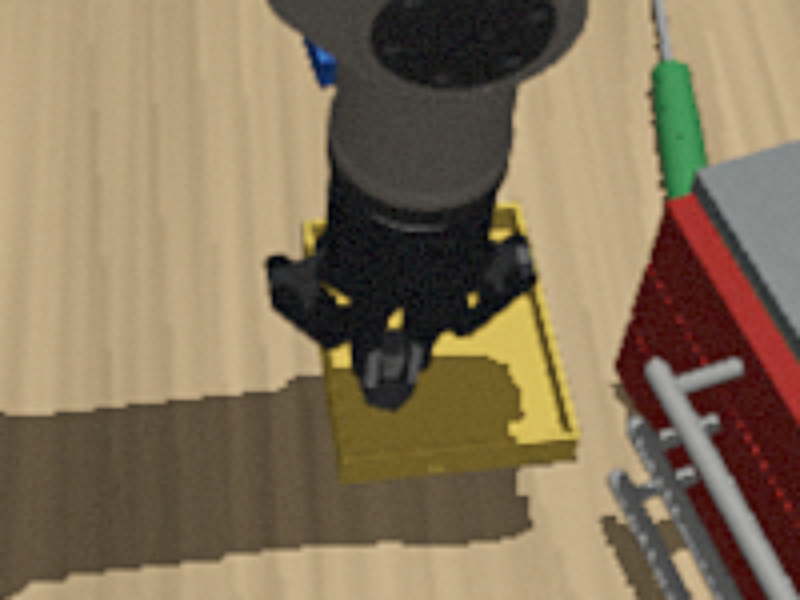

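Request:
apply_moves(moves=[[[0,0,0.2],[0,0,0],-1],[[0,0,0.33],[0,0,0],-1],[[0,0,0.33],[0,0,0],-1],[[0,0,0.31],[0,0,0],-0.3],[[0,0,0.31],[0,0,0],-0.3],[[0,0,0.31],[0,0,0],-0.3],[[0,0,0.31],[0,0,0],-0.3],[[0,0,-0.5],[0,0,0],-0.3],[[0,0,-1.5],[0,0,0],-0.3],[[0,0,-3],[0,0,0],-0.3],[[-2,0,-4],[0,0,0],-0.3],[[-4,0,-4.5],[0,0,0],-0.3],[[-5,-1,-5],[0,0,0],-0.3],[[-5,-1,-5],[0,0,0],-0.3]])

```text
t: 32.95
eef_pos: [0.4707, -0.2703, 0.2267]
tool_rot: [0.001, 0.999, 0.038, 0.0]
contact_force: [1.1, -0.4, -0.3]
gripper_width: 0.35
```

```bash
python3 - <<'E'
from station import *; import cv2
from h import *
c=read_camera("side");s=read_camera("scene")
cv2.imwrite("pics/f_side.png",cv2.resize(c["color"][80:360,230:450,::-1],None,fx=2.1,fy=2.1))
cv2.imwrite("pics/f_scene.png",cv2.resize(s["color"][120:320,140:500,::-1],(800,444)))
C={"side":Cam(c),"scene":Cam(s)}
T={'tray_red':(.6204,.2401,-.1205),'tray_blue':(.6215,-.0094,.1976),'tray_yellow':(.6253,-.2618,.0758)}
for q,t,z in(("clip","tray_red",.0065),("collar_a","tray_blue",.014),("bolt_a","tray_yellow",.025)):
  for n in C:
    for d in silhouettes(n,q):
        p=C[n].onz([d["pixel"][1],d["pixel"][0]],z)[0]; x,y,a=T[t]
        v=np.array([[np.cos(a),np.sin(a)],[-np.sin(a),np.cos(a)]])@(p[:2]-[x,y])
        print(q,n,round(float(d["conf"]),2),"in tray",v.round(3))
E
python3 wr.py w22
```

```text
clip side 0.31 in tray [ 0.069 -0.501]
clip scene 0.61 in tray [-0.005  0.003]
collar_a side 0.69 in tray [ 0.004 -0.024]
collar_a side 0.59 in tray [0.003 0.027]
collar_a scene 0.62 in tray [-0.008  0.023]
collar_a scene 0.51 in tray [ 0.001 -0.041]
bolt_a side 0.78 in tray [-0.029 -0.03 ]
bolt_a scene 0.75 in tray [-0.021  0.031]
bolt_a scene 0.7 in tray [-0.03  -0.023]
```

View pics/f_side.png

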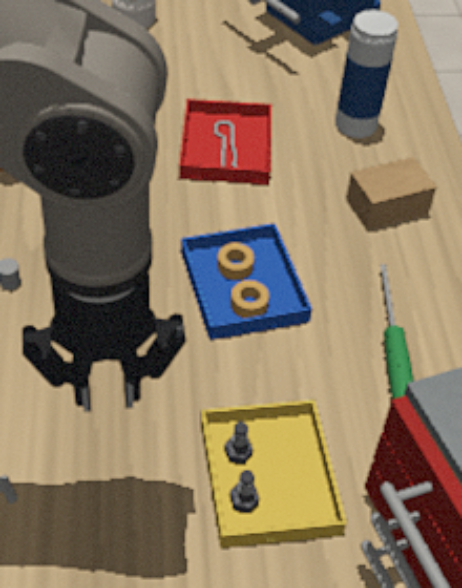

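View pics/f_scene.png

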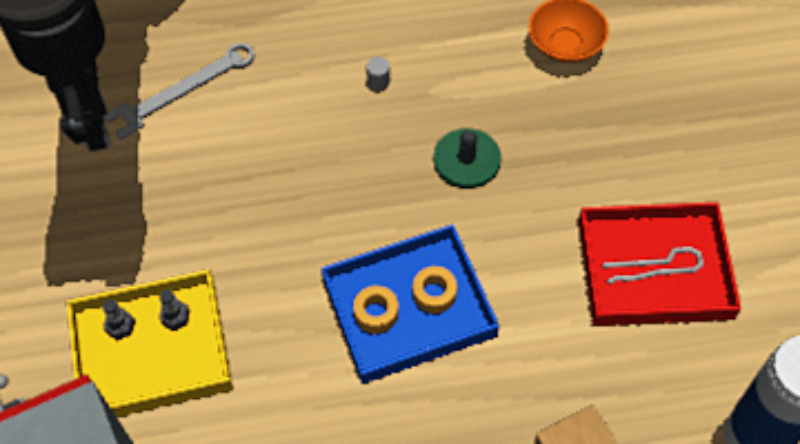

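View pics/w22.png

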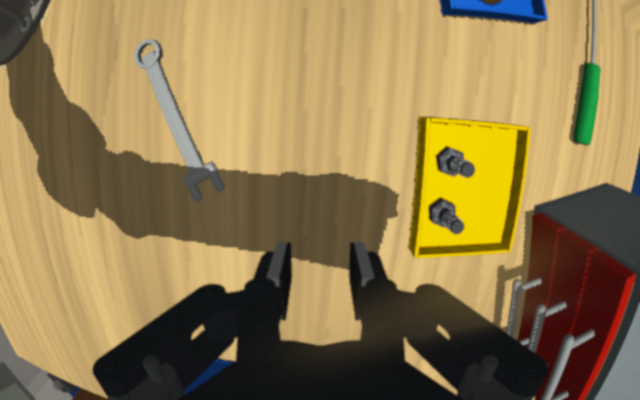

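```bash
python3 -c "
from station import *
print(hand_in())"
```

```text
the job is handed in; nothing more can be done
None
```

The job is done and handed in at about 33 s of the 102 s allowed. `hand_in` gives no verdict, so these are my own checks.

**What I did:** I drew the clip level out of the stud, about 65 mm along its axis, while the collar stayed on the foot, and laid it flat in the red tray. Only then did I lift collar A off the stud into the blue tray, followed by collar B. Both bolts went standing into the yellow tray.

**Last checks:**
- **Pictures:** the last scene and side pictures show the clip flat in the red tray and both collars flat and apart in the blue tray. Both bolts stand in the yellow tray, and the arm is clear of everything.
- **Measured positions:** in their trays' frames the collars lie within about 8 mm (x) and 41 mm (y), the bolts within about 30 mm (x) and 31 mm (y), and the middle of the clip is near the tray's centre. The clip's loop centre was not measured after the drop, but it was released at about y = +31 mm.
- **Force:** the highest reading I saw was 16 N up, when the fingertips touched the red tray floor.

**Checks that disagreed or failed:**
- The side camera's only clip detection was false (confidence 0.31, half a metre off).
- It found only one of the two bolts.
- The two cameras differ by up to about 17 mm on one collar, but both readings are inside the limits.

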